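# Finish the spring-washer stack from behind the tins

### The job

Stand the red tin and the blue tin, which block the washers behind them in the green tray, on the cork mat, and leave them there while you finish the stack on the arbor. Its fixed grey bottom washer is dome up and the faces must alternate, so lower the yellow washer (dish up) over the post first and the black one (dome up) on it, neither turned over. Then stand each tin back in the tray where it stood at the start, keeping the tins upright and leaving the little brass paste tin and the steel rivet cup alone.

Things in the scene. Friction and masses are not known exactly. Their poses are not given: they have to be found in the camera images.
- red_tin: Red round tin with steel bands and a white label, 55 mm diameter, 120 mm tall, about 300 g. Origin: centre of its underside, z up. Stands upright on the tray floor in front (robot side) of one of the loose washers; left or right varies. It must return to the place where it is at the start.
- blue_tin: Blue round tin, otherwise the same as the red one (55 mm diameter, 120 mm tall, origin at the centre of its underside), standing in front of the other washer. Its place at the start is the place it must return to.
- yellow_washer: Yellow conical spring washer, 50 mm outer diameter, 22 mm hole, 10 mm high, 60 g, lying dish up: small end (flat ring, 38 mm across) down, wide rim up. The rim's upright outer edge spans 4 to 10 mm above the underside. Origin: centre of its underside, z up as it lies. On the tray floor about 63 mm behind (away from the robot) one of the tall tins; left or right varies.
- black_washer: Black conical spring washer of the same size lying dome up: wide rim down, small end up. The rim's upright outer edge spans 0 to 6 mm above the underside; the flat small end is at 10 mm. 60 g. Origin: centre of its underside, z up as it lies. On the tray floor behind the other tall tin.
- arbor: Fixed arbor: dark round seat, 76 mm diameter, 15 mm high; on it a fixed grey washer, dome up, top 25 mm above the origin; an upright bright post, 15 mm diameter up to 54 mm, tapering to a 6 mm tip at 66 mm. Origin: centre of its underside, on the bench. Stacked, the yellow washer's underside is at 25 mm, the black one's at 35 mm. Left or right of the tray.
- mat: Fixed cork mat, 210 mm (its own x) by 120 mm (its own y), 4 mm thick; the side area for the tins. Origin: centre of its underside, on the bench. Lies on the other side of the tray from the arbor.
- tray: Fixed green tray, light grey floor, 165 mm deep (its x, away from the robot), 300 mm wide (its y), yawed up to 0.2 rad; floor 6 mm above the bench, side and back walls 5 mm thick, 24 mm above the bench, front open. Origin: centre of its underside. Tall tins stand about 30 mm in front of its centre, washers lie 33 mm behind it, 75 mm left and right.
- paste_tin: Small brass tin with a copper band, 36 mm diameter, 22 mm high, standing in the tray between the red and blue tins. To be left alone. Origin: centre of its underside.
- rivet_cup: Open steel cup, 60 mm across the rim, 55 mm high, on the bench to the left of the tray near the arbor or mat. To be left alone. Origin: centre of its underside.
Mind the look-alikes: they are no part of the job. What is shaped like the red_tin but purple is not meant.

How it is judged:
By the outcome, as a careful person would: the job done as asked, in the order asked, and still so for the second after the job is handed in, with the robot touching nothing.
It also fails if it takes over 131 s, if anything falls off the work surface, if the arm or the gripper's body presses on something with over 40 N, if the wrist force passes 120 N, or if a joint passes its speed limit or range.

### The arm

A 6-joint arm with a two-finger parallel gripper is mounted at the origin on the work surface. World frame = base frame: x ahead of the robot, y to its left, z up, the work surface at z = 0. Lengths are in m, angles in degrees, forces in N, time in s.
With the tool pointing down it reaches from about 0.25 to 0.725 m from the base axis. Payload 9.7 kg.
Tool frame: the origin (TCP) lies on the mounting face of the last link; the fingertips stand 173 mm ahead of it and the grasp point (between the pads) lies 155 mm ahead of it; z points along the fingers, y is the line along which they close (so a half turn about z gives the same grasp; the last joint's range is limited). The gripper opens to 85 mm and grips with 20 to 120 N. Pads are 22 mm wide; open, the fingers measure 114 mm over their backs; the gripper's body (76 mm by 85 mm) begins 54 mm behind the grasp point. The pads swing forward as they close: fully open they stand 13 mm farther back than shut.
Start: joints at [66.864, 4.979, 10.078, 95.1, 0, 90], TCP at [0.216, 0.506, 0.405] pointing down, gripper open.
Joint ranges: [-179.16, 179.16], [-48.56, 103.87], [-65.8, 70.77], [-126.05, 130.52], [-82.76, 87.17], [-180, 180]. Speed limits (degrees/s): [127.2, 127.2, 147.25, 180, 180, 180].

### API

Orientations are given as [roll, pitch, yaw] about the fixed x, y, z axes, in that order (R = Rz(yaw) Ry(pitch) Rx(roll)).
In Python, from workcell import bot, camera, camera_model, outline_of, pinpoint gives the robot as it stands.
- The arm moves only by the tool move_arm, never from a script. Its arguments are lists of equal length, an entry for each row: "jaw": the closure, from 0 (fully open) to 1 (shut); "delta_pos": the shift along the world's x, y, z in m, a list of three; "yaw": the turn about the world's z in rad. In form: {"jaw": [jaw, ...], "delta_pos": [[dx, dy, dz], ...], "yaw": [yaw, ...]}. A call has 1 to 10 rows; each row shifts and turns the commanded pose from where the row before left it; what a row does not reach is not made up. A row lasts 1/12 s, in which the tool goes at most 41.7 mm and 7.16 degrees, less where a joint would pass 70% of its speed; a pose out of reach is approached as far as the arm can. A call with a gripper value outside its range is refused whole. The fingers move at their own pace and stop on an object; "force" is the grip in N (left out, the last holds). Time passes only in rows, so rows that do not move let the fingers close. It gives the time, the measured TCP pose, the force, the opening and the grip force at its end, in the units of the state.
- bot.get_obs(): the state, without advancing time (a new reading comes with each control period).
- camera(name): name is "side" or "top" or "wrist"; returns the picture (420x560x3 uint8, red, green, blue); there is no depth.
- camera_model(name): a dict with "fx", "fy", "cx", "cy" (pixels), "k1" (the pictures are not rectified: a ray, as slopes to the right and down, at radius r is drawn at 1 + k1 r^2 times it, then the intrinsics apply), "R" (3x3) and "t" (3): a world point X has camera coordinates R X + t. Camera axes: x right, y down, z forward; pixel columns grow to the right and rows downward; lengths in m; the calibration is good to about 2 mm. A picture is of the moment at which its call begins: read the wrist's pose just before it. camera_model takes no time and is no camera call; for the wrist camera it gives the pose at the moment of the call.
- bot.job_done(): hands the job in; it is judged then, once.
Trained networks look in the newest picture that a camera, given by its name, has taken for a name from the list of things; names that differ only in an ending like _2 or _b are one class to them, and where a whole thing is asked for, a point or a joint stands for the part that bears it (a point fixed in the world has none). Each returns a list of dicts, best first, with "confidence" (0 to 1); they miss things now and then, are a little off and sometimes report something else, mostly with a low value. They report only what shows in the picture. A call takes as long as a camera call. They do not tell look-alikes from the thing itself.
- outline_of(camera, thing): "mask" (420x560 bool, what is visible of it) and "xy" ([column, row] in pixels, amid what is visible of it).
- pinpoint(camera, thing): "xy" ([column, row] in pixels: a listed point, or the origin of a listed thing).
The state is a dict: "time": time; "q": joint angles; "qd": joint speeds; "joint_efforts": joint torques, N m; "ee_pos": TCP position; "tcp_rot": TCP orientation; "wrist_force": force on the tool from outside, world axes, zero at the start; "torque": the same for the moment, N m; "opening": finger opening in m; "grasp_force": force on a finger pad.
Only numpy, scipy, OpenCV 4.12 (cv2) and the standard library are available. Lean on these libraries where they do the work, as an engineer would, in place of code of your own. Each camera call takes 0.05 s, during which the arm holds its last target. There are 200 camera calls.

## Working session

There is one attempt and no reset: what is moved stays moved. The work goes in short steps, Python scripts to look and compute and a tool call to move; the robot and the scene stay as the last step left them, time stands still between calls to the robot, and variables do not carry over. Pictures are saved under pics/ and viewed, at most 14 in all, crops included, and the job is handed in when it is done.

Besides the shell and the picture viewer there is one more tool, called as name(argument=value, ...) on one line, values as JSON. move_arm: Moves the arm, as the interface text tells. Its arguments: {"type":"object","properties":{"jaw":{"type":"array"},"delta_pos":{"type":"array"},"yaw":{"type":"array"},"force":{"type":"number"}},"required":["jaw","delta_pos","yaw"]}

```bash
ls; mkdir -p pics
python3 - <<'E'
from workcell import bot,camera,camera_model
import cv2
o=bot.get_obs();print(o['time'],o['ee_pos'],o['tcp_rot'],o['opening'])
ims=[]
for n in ['side','top']:
    im=camera(n);cv2.imwrite(f'pics/{n}0.png',im[:,:,::-1]);m=camera_model(n);print(n,m)
E
```

```text
pics
0.0 [0.21608603 0.50576226 0.40398431] [-1.79924171e+02 -7.06889461e-05  1.56862389e+02] 0.08499180385643257
side {'fx': 502.9253122127055, 'fy': 502.9253122127055, 'cx': 269.55091668541735, 'cy': 209.6082796053577, 'k1': 0.04865502402922612, 'R': array([[ 0.74525271, -0.66677758,  0.00246102],
       [-0.32622001, -0.3678279 , -0.87079454],
       [ 0.58153151,  0.64815916, -0.49164093]]), 't': array([-0.4239207 ,  0.24195087,  0.70565699])}
top {'fx': 488.12765301059414, 'fy': 488.12765301059414, 'cx': 284.2245240086336, 'cy': 207.52624490160147, 'k1': -0.16556380947545887, 'R': array([[ 0.01608388, -0.99961871,  0.02244406],
       [-0.98371555, -0.0198388 , -0.17863409],
       [ 0.17901124, -0.01920544, -0.98365956]]), 't': array([-0.01567073,  0.58173577,  1.22709201])}
```

View pics/top0.png

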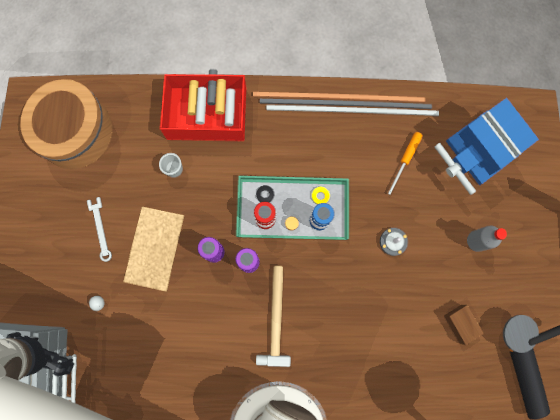

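View pics/side0.png

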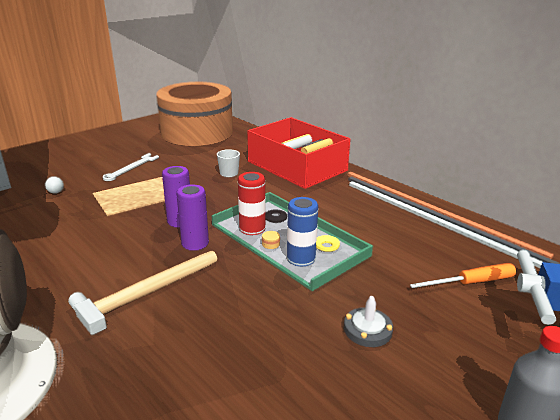

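The top view shows the red tin at (264,214) with the black washer behind it at (264,193). The blue tin is at (322,215) with the yellow washer at (321,195). The paste tin is at (292,223), the arbor at (394,241), the mat at (155,248) and the cup at (170,165).
Things that could be mistaken for the tall tins are the purple tins at top (209,248) and (246,260), side (176,196) and (192,216). I choose the red one at side (252,203) and the blue one at side (302,232).

```bash
cat > h.py <<'E'
import numpy as np, cv2
from workcell import bot,camera,camera_model,outline_of,pinpoint
from scipy.optimize import least_squares
def proj(m,X):
    c=np.atleast_2d(X)@np.array(m['R']).T+m['t']; s=c[:,:2]/c[:,2:]
    s=s*(1+m['k1']*(s**2).sum(1,keepdims=True)); return s*[m['fx'],m['fy']]+[m['cx'],m['cy']]
def ray(m,p):
    d=(np.array(p,float)-[m['cx'],m['cy']])/[m['fx'],m['fy']]; s=d.copy()
    for _ in range(20): s=d/(1+m['k1']*(s@s))
    R=np.array(m['R']); return -R.T@m['t'], R.T@np.r_[s,1]
def onz(m,p,z):
    o,d=ray(m,p); return o+d*(z-o[2])/d[2]
def tri(obs):
    f=lambda X: np.concatenate([(proj(m,X)[0]-p) for m,p in obs])
    r=least_squares(f,[.5,0,.05]); return r.x, np.abs(r.fun).max()
E
python3 - <<'E'
from h import *
M={n:camera_model(n) for n in('side','top')}
for n in M: camera(n)
for t in ['red_tin','blue_tin','yellow_washer','black_washer','arbor','mat','tray','paste_tin','rivet_cup']:
    P={n:pinpoint(n,t) for n in M}
    for n in M: print(t,n,[(np.round(q['xy']),round(q['confidence'],2)) for q in P[n][:3]])
    if P['side'] and P['top']:
        X,e=tri([(M[n],P[n][0]['xy']) for n in M]); print('   ->',X.round(4),round(e,1))
print(bot.get_obs()['time'])
E
```

```text
red_tin side [(array([179., 223.]), 0.79), (array([252., 229.]), 0.76), (array([192., 242.]), 0.59)]
red_tin top [(array([250., 263.]), 0.9), (array([264., 218.]), 0.89), (array([214., 250.]), 0.85)]
   -> [0.4224 0.0886 0.0526] 4.7
blue_tin side [(array([300., 256.]), 0.64)]
blue_tin top [(array([318., 221.]), 0.73), (array([294., 211.]), 0.68)]
   -> [ 0.5577 -0.0987  0.009 ] 0.7
yellow_washer side [(array([325., 244.]), 0.86)]
yellow_washer top [(array([320., 197.]), 0.48)]
   -> [ 0.622  -0.1042  0.0115] 0.6
black_washer side [(array([278., 219.]), 0.66), (array([287., 241.]), 0.44)]
black_washer top [(array([267., 192.]), 0.45)]
   -> [ 0.6325  0.0422 -0.0009] 0.2
arbor side [(array([366., 332.]), 0.92)]
arbor top [(array([391., 244.]), 0.93)]
   -> [ 0.4998 -0.3044 -0.0031] 1.1
mat side [(array([148., 196.]), 0.64)]
mat top [(array([152., 248.]), 0.82)]
   -> [ 0.4801  0.3481 -0.0107] 2.6
tray side [(array([287., 238.]), 0.91), (array([227., 172.]), 0.24)]
tray top [(array([290., 210.]), 0.78)]
   -> [ 0.5906 -0.0247 -0.0011] 1.7
paste_tin side [(array([267., 244.]), 0.64)]
paste_tin top [(array([293., 221.]), 0.73), (array([292., 206.]), 0.23)]
   -> [ 0.5468 -0.0252  0.0046] 3.0
rivet_cup side [(array([228., 171.]), 0.62)]
rivet_cup top [(array([173., 170.]), 0.64)]
   -> [0.6927 0.3025 0.0052] 0.7
1.1
```

Run:
```python
import cv2
a=cv2.imread('pics/side0.png')[150:300,170:400];cv2.imwrite('pics/crop0.png',cv2.resize(a,None,fx=3.4,fy=3.4,interpolation=cv2.INTER_CUBIC))
```

```text
(no output)
```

View pics/crop0.png

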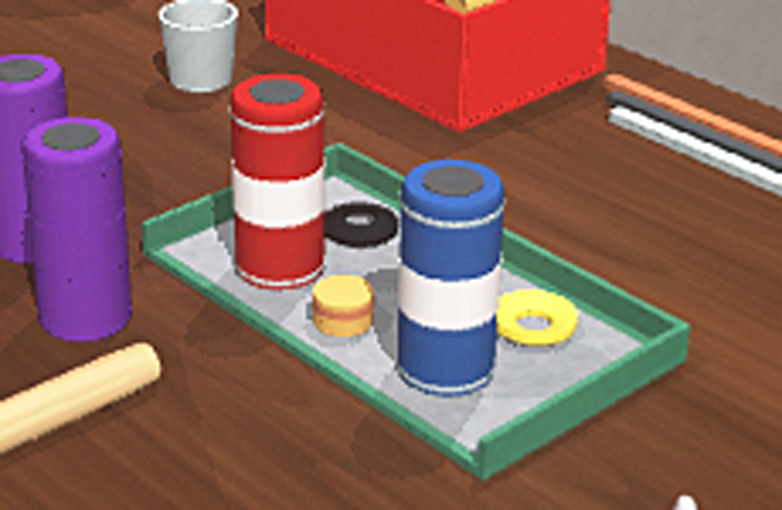

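The crop confirms the choice: red and white tin on the left with the black washer behind it, blue and white tin on the right with the yellow washer behind it. Next I refine the positions.

```bash
cat > fit.py <<'E'
from h import *
M={n:camera_model(n) for n in('side','top')}
def masks(im):
    h=cv2.cvtColor(im,cv2.COLOR_RGB2HSV); H,S,V=[h[...,i].astype(int) for i in range(3)]
    return dict(red=((H<5)|(H>176))&(S>150)&(V>60), blue=(H>100)&(H<120)&(S>120)&(V>40), green=(H>65)&(H<90)&(S>90),
      yellow=(H>26)&(H<33)&(S>170)&(V>140))
def big(m,win):
    x0,x1,y0,y1=win; k=np.zeros(m.shape,np.uint8);k[y0:y1,x0:x1]=m[y0:y1,x0:x1]
    n,l,s,c=cv2.connectedComponentsWithStats(k); keep=[i for i in range(1,n) if s[i,4]>12]
    return np.isin(l,keep)
def hullmask(P,S=4):
    k=np.zeros((420*S,560*S),np.uint8); cv2.fillConvexPoly(k,cv2.convexHull(np.round((P+.5)*S).astype(np.int32)),1); return cv2.resize(k.astype(np.float32),(560,420),interpolation=cv2.INTER_AREA)
a=np.linspace(0,2*np.pi,60)
def cyl(x,y,r,z0,z1): return np.array([[x+r*np.cos(t),y+r*np.sin(t),z] for t in a for z in(z0,z1)])
E
cat > f1.py <<'E'
from fit import *
from scipy.optimize import minimize
im={n:camera(n) for n in M}; mk={n:masks(im[n]) for n in M}
W={'red':{'top':(245,285,195,235),'side':(230,275,165,245)},'blue':{'top':(305,340,195,240),'side':(280,325,190,275)}}
for c,g in (('red',(.575,.045)),('blue',(.56,-.099))):
    ob={n:(lambda m:hullmask(cv2.convexHull(np.argwhere(m)[:,::-1].astype(np.float32))[:,0]))(big(mk[n][c],W[c][n])) for n in M}
    for use in (['top'],['side'],['top','side']):
        f=lambda p:sum(np.abs(hullmask(proj(M[n],cyl(p[0],p[1],.0275,.008 if n=='top' else .011,.126)))-ob[n]).sum() for n in use)
        r=minimize(f,g,method='Nelder-Mead',options=dict(initial_simplex=[g,(g[0]+.02,g[1]),(g[0],g[1]+.02)],xatol=1e-4)); print(c,use,r.x.round(4),round(r.fun,1))
m=big(mk['top']['green'],(225,360,165,250)); P=np.array([onz(M['top'],p,.024)[:2] for p in np.argwhere(m)[:,::-1]])
print('tray',cv2.minAreaRect((P*1000).astype(np.float32)))
h=cv2.cvtColor(im['top'],cv2.COLOR_RGB2HSV).astype(int); m=big((h[...,2]>165)&(h[...,1]>50)&(h[...,0]<28),(115,190,195,300))
P=np.array([onz(M['top'],p,.004)[:2] for p in np.argwhere(m)[:,::-1]]); print('mat',cv2.minAreaRect((P*1000).astype(np.float32)),m.sum())
for n in M:
  for t in('red_tin','blue_tin'):
    print(n,t,[(np.round(q['xy']),round(q['confidence'],2),int(q['mask'].sum())) for q in outline_of(n,t)[:4]])
# purple
for n in M:
    h=cv2.cvtColor(im[n],cv2.COLOR_RGB2HSV).astype(int); k=((h[...,0]>130)&(h[...,0]<150)&(h[...,1]>100)).astype(np.uint8)
    q=cv2.connectedComponentsWithStats(k); print(n,[(q[2][i],q[3][i].round(1)) for i in range(1,q[0]) if q[2][i,4]>60])
print([onz(M['top'],p,.126).round(3) for p in((209,243),(246,255),(209,248),(246,259))])
print(bot.get_obs()['time'])
E
python3 f1.py
```

```text
red ['top'] [0.555  0.0451] 149.9
red ['side'] [0.5582 0.0413] 415.7
red ['top', 'side'] [0.5602 0.0442] 572.6
blue ['top'] [ 0.5584 -0.1   ] 101.2
blue ['side'] [ 0.56  -0.099] 133.2
blue ['top', 'side'] [ 0.5598 -0.099 ] 234.8
tray ((589.06884765625, -27.251205444335938), (295.7190856933594, 166.11463928222656), 89.63880157470703)
mat ((472.72540283203125, 346.23223876953125), (123.1524658203125, 212.31590270996094), 79.66051483154297) 3457
side red_tin [(array([254., 205.]), 0.85, 1668), (array([190., 214.]), 0.64, 1775), (array([172., 187.]), 0.6, 1033)]
side blue_tin [(array([301., 229.]), 0.9, 1885)]
top red_tin [(array([264., 213.]), 0.63, 486), (array([248., 262.]), 0.6, 477), (array([211., 248.]), 0.6, 502)]
top blue_tin []
side [(array([ 162,  166,   47,   84, 2552], dtype=int32), array([185.8, 209.1]))]
top [(array([198, 237,  26,  25, 367], dtype=int32), array([211.3, 249.9])), (array([236, 248,  23,  25, 303], dtype=int32), array([247.5, 260.5]))]
[array([0.477, 0.178, 0.126]), array([0.45 , 0.087, 0.126]), array([0.465, 0.178, 0.126]), array([0.44 , 0.087, 0.126])]
1.4
```

move_arm(jaw=[0,0,0,0,0,0,0,0,0,0], delta_pos=[[0.02,-0.027,0],[0.02,-0.027,0],[0.02,-0.027,0],[0.02,-0.027,0],[0.02,-0.027,0],[0.02,-0.027,0],[0.02,-0.027,0],[0.02,-0.027,0],[0.02,-0.027,0],[0.02,-0.027,0]], yaw=[0.024,0.024,0.024,0.024,0.024,0.024,0.024,0.024,0.024,0.024], force=40)

```text
time: 2.23
ee_pos: [0.4167, 0.2342, 0.4049]
tcp_rot: [180.0, 0.0, 170.7]
wrist_force: [0.1, -0.1, -0.6]
opening: 0.0859
grasp_force: 0.0
```

move_arm(jaw=[0,0,0,0,0,0,0,0], delta_pos=[[0.02,-0.027,0],[0.02,-0.027,0],[0.02,-0.027,0],[0.02,-0.027,0],[0.02,-0.027,0],[0.02,-0.027,0],[0.021,-0.03,0],[0,0,0]], yaw=[0.024,0.024,0.024,0.024,0.024,0.024,0.02,0])

```text
time: 2.9
ee_pos: [0.5595, 0.0396, 0.4036]
tcp_rot: [-179.9, -0.0, 179.9]
wrist_force: [0.9, -0.2, 0.8]
opening: 0.0854
grasp_force: 0.0
```

Run:
```python
from h import *
o=bot.get_obs();print(o['time'],o['ee_pos'],o['tcp_rot'],o['q'])
m=camera_model('wrist');print(m);im=camera('wrist');cv2.imwrite('pics/w1.png',im[:,:,::-1])
for t in ['red_tin','blue_tin','yellow_washer','black_washer','paste_tin']:
    print(t,[(np.round(q['xy']),round(q['confidence'],2),onz(m,q['xy'],.006).round(4)) for q in pinpoint('wrist',t)[:2]])
```

```text
2.9 [0.55952336 0.03963217 0.40357646] [-1.79924653e+02 -1.41351281e-02  1.79861002e+02] [ 4.06635342e+00  6.48872658e+00  1.15878364e+01  9.51187321e+01
 -7.41071432e-02  4.20535517e+00]
{'fx': 351.33998047358324, 'fy': 351.33998047358324, 'cx': 276.4802690539606, 'cy': 214.2011056850957, 'k1': 0.02589650565094806, 'R': array([[ 0.00204165,  0.99999583, -0.00204436],
       [ 0.95849799, -0.00137408,  0.28509596],
       [ 0.28509196, -0.00254158, -0.9584968 ]]), 't': array([-0.04005532, -0.57284412,  0.21943145])}
red_tin [(array([281., 183.]), 0.83, array([0.5615, 0.0435, 0.006 ])), (array([325.,  60.]), 0.83, array([0.4415, 0.0862, 0.006 ]))]
blue_tin [(array([145., 180.]), 0.7, array([ 0.5578, -0.1005,  0.006 ]))]
yellow_washer [(array([149., 239.]), 0.79, array([ 0.6247, -0.1034,  0.006 ]))]
black_washer [(array([283., 241.]), 0.64, array([0.6268, 0.0456, 0.006 ]))]
paste_tin [(array([214., 169.]), 0.91, array([ 0.5461, -0.0265,  0.006 ])), (array([212., 208.]), 0.56, array([ 0.5886, -0.0306,  0.006 ]))]
```

View pics/w1.png

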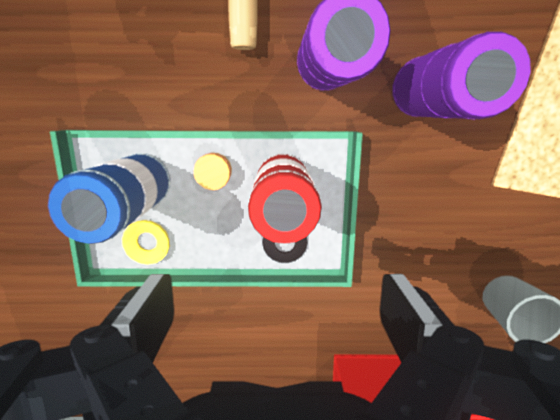

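The wrist view has the red lid at (285,209), the blue lid at (84,209), the yellow washer at (147,241), the black washer partly hidden at (285,246) and the brass tin at (212,171). The purple tins are at upper right, as expected.

Run:
```python
from h import *
m=camera_model('wrist');im={'wrist':cv2.imread('pics/w1.png'),'side':cv2.imread('pics/side0.png'),'top':cv2.imread('pics/top0.png')}
M={'wrist':m,'side':camera_model('side'),'top':camera_model('top')}
def lid(n,p,w):
    h=cv2.cvtColor(im[n],cv2.COLOR_BGR2HSV); x,y=p; k=((h[...,1]<70)).astype(np.uint8)*0
    k[y-w:y+w,x-w:x+w]=(h[y-w:y+w,x-w:x+w,1]<80)&(h[y-w:y+w,x-w:x+w,2]<140)
    q=cv2.connectedComponentsWithStats(k); i=q[1][y,x]; return q[3][i],q[2][i]
for c,P in {'red':dict(wrist=(285,209),side=(252,177),top=(264,209)),'blue':dict(wrist=(84,209),side=(303,203),top=(322,210))}.items():
    L={}
    for n in P: L[n],s=lid(n,P[n],36 if n=='wrist' else 14); print(c,n,L[n],s,onz(M[n],L[n],.126).round(4))
    print(tri([(M[n],L[n]) for n in L]))
```

```text
red wrist [279.4971011  209.48468878] [     0      0    560    420 235089] [0.5542 0.0468 0.126 ]
red side [250.91358025 176.48148148] [244 174  15   6  81] [0.5576 0.0433 0.126 ]
red top [264.04761905 211.52380952] [259 206  11  12 105] [0.5576 0.0458 0.126 ]
(array([0.55547378, 0.04651959, 0.12409754]), np.float64(1.8646378463492397))
blue wrist [279.9309096  209.50234548] [     0      0    560    420 234707] [0.5542 0.0472 0.126 ]
blue side [302.7295082  202.89344262] [294 199  18   9 122] [ 0.5571 -0.1019  0.126 ]
blue top [323.        212.8952381] [318 207  11  12 105] [ 0.557  -0.0997  0.126 ]
(array([0.59386254, 0.02088194, 0.03044144]), np.float64(48.630485215231374))
```

move_arm(jaw=[0,0,0,0,0,0,0,0,0], delta_pos=[[-0.0015,0.005,0],[0,0,-0.03],[0,0,-0.03],[0,0,-0.03],[0,0,-0.025],[0,0,-0.02],[0,0,-0.015],[0,0,-0.009],[0,0,0]], yaw=[0,0,0,0,0,0,0,0,0])

```text
time: 3.95
ee_pos: [0.5548, 0.0495, 0.244]
tcp_rot: [-180.0, -0.1, -179.9]
wrist_force: [0.3, 0.5, 0.1]
opening: 0.0855
grasp_force: 0.0
```

move_arm(jaw=[0.2,0.4,0.6,0.6,0.6,0.6,0.6], delta_pos=[[0,0,0],[0,0,0],[0,0,0],[0,0,0],[0,0,0],[0,0,0],[0,0,0]], yaw=[0,0,0,0,0,0,0], force=40)

```text
time: 4.53
ee_pos: [0.556, 0.0486, 0.2474]
tcp_rot: [-180.0, 0.2, 180.0]
wrist_force: [-0.7, -1.6, 5.6]
opening: 0.0547
grasp_force: 40.8
```

```bash
cat > lid.py <<'E'
from h import *
M={n:camera_model(n) for n in('side','top')}
def look(wins,z=.126,sat=80,v=140):
    for n,(x,y,w) in wins.items():
        im=camera(n); h=cv2.cvtColor(im,cv2.COLOR_RGB2HSV); k=np.zeros(im.shape[:2],np.uint8)
        k[y-w:y+w,x-w:x+w]=((h[...,1]<sat)&(h[...,2]<v))[y-w:y+w,x-w:x+w]
        q=cv2.connectedComponentsWithStats(k); i=1+np.argmax(q[2][1:,4]); print(n,q[3][i].round(1),q[2][i],onz(M[n],q[3][i],z).round(4))
E
python3 - <<'E'
from lid import *
for i in range(4):
    o=bot.get_obs();print(o['time'],o['ee_pos'].round(4),o['q'].round(2));camera('top')
im=camera('side');cv2.imwrite('pics/s2.png',cv2.resize(im[130:330,150:400,::-1],None,fx=3,fy=3))
look({'side':(302,203,14),'top':(322,212,14)})
E
```

```text
4.5333 [0.556  0.0486 0.2474] [ 5.000e+00  5.850e+00 -6.390e+00  7.761e+01 -2.000e-02  5.010e+00]
4.5833 [0.556  0.0486 0.2474] [ 5.000e+00  5.840e+00 -6.380e+00  7.761e+01 -1.000e-02  5.010e+00]
4.6333 [0.556  0.0486 0.2474] [ 5.000e+00  5.850e+00 -6.380e+00  7.762e+01 -2.000e-02  5.010e+00]
4.6833 [0.556  0.0486 0.2474] [ 5.000e+00  5.850e+00 -6.380e+00  7.761e+01 -2.000e-02  5.010e+00]
side [302.8 202.8] [294 199  18   9 124] [ 0.5573 -0.1018  0.126 ]
top [323.2 212.9] [318 207  12  13 117] [ 0.5569 -0.1003  0.126 ]
```

View pics/s2.png

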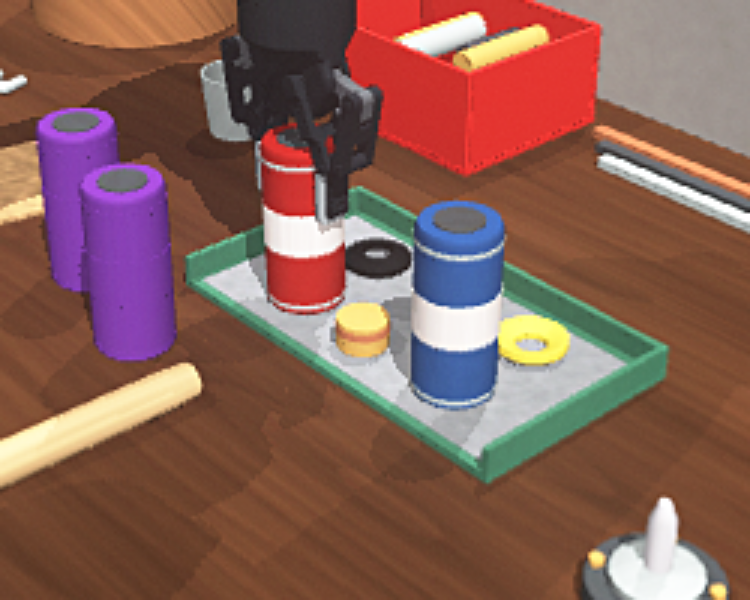

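The tin is held upright in the tray. I check how far the grip shifted it.

Run:
```python
from lid import *
a=cv2.imread('pics/side0.png');b=camera('side')[:,:,::-1].copy();cv2.imwrite('pics/sgrip.png',b)
def base(im):
    h=cv2.cvtColor(im,cv2.COLOR_BGR2HSV).astype(int); m=((h[...,0]<5)|(h[...,0]>175))&(h[...,1]>150)
    r=[]
    for y in range(216,230):
        c=np.where(m[y,230:272])[0]+230; r.append((c.min(),c.max()))
    r=np.array(r); mm=m[214:245,230:272]; ys,xs=np.where(mm); return r.mean(0),xs.mean()+230,ys.mean()+214,mm.sum()
print(base(a),base(b)); m=M['side']
p0=proj(m,[.5575,.0445,.03])[0]; print(p0, proj(m,[.5575,.0485,.03])[0]-p0, proj(m,[.5615,.0445,.03])[0]-p0)
```

```text
(array([239.78571429, 263.78571429]), np.float64(251.75689223057645), np.float64(223.57393483709274), np.int64(399)) (array([239.5, 263.5]), np.float64(251.58111380145277), np.float64(222.93946731234865), np.int64(413))
[251.22366508 218.08342644] [-1.2365275  -0.72804757] [ 1.47396994 -0.64621391]
```

move_arm(jaw=[0.6,0.6,0.6,0.6,0.6,0.6], delta_pos=[[0,0,0.015],[0,0,0.03],[0,0,0.035],[0,0,0.035],[0,0,0.03],[0,0,0.02]], yaw=[0,0,0,0,0,0])

```text
time: 5.43
ee_pos: [0.5554, 0.0488, 0.4144]
tcp_rot: [180.0, 0.2, -180.0]
wrist_force: [0.3, 0.8, -2.8]
opening: 0.0544
grasp_force: 42.4
```

move_arm(jaw=[0.6,0.6,0.6,0.6,0.6,0.6,0.6,0.6,0.6,0.6], delta_pos=[[-0.002,0.02,0],[-0.003,0.03,0],[-0.004,0.036,0],[-0.004,0.037,0],[-0.004,0.037,0],[-0.004,0.037,0],[-0.004,0.036,0],[-0.003,0.03,0],[-0.001,0.024,0],[0,0,0]], yaw=[0,0,0,0,0,0,0,0,0,0])

```text
time: 6.27
ee_pos: [0.5258, 0.3398, 0.4098]
tcp_rot: [179.9, -0.1, -179.8]
wrist_force: [-0.2, -0.3, -2.2]
opening: 0.0544
grasp_force: 42.4
```

move_arm(jaw=[0.6,0.6,0.6,0.6,0.6,0.6,0.6,0.6,0.6,0.6], delta_pos=[[0,0,-0.025],[0,0,-0.03],[0,0,-0.035],[0,0,-0.03],[0,0,-0.02],[0,0,-0.012],[0,0,-0.006],[0,0,-0.004],[0,0,-0.002],[0,0,0]], yaw=[0,0,0,0,0,0,0,0,0,0])

```text
time: 7.1
ee_pos: [0.5269, 0.3359, 0.2477]
tcp_rot: [180.0, 0.1, -180.0]
wrist_force: [0.3, 0.6, -2.2]
opening: 0.0544
grasp_force: 42.5
```

move_arm(jaw=[0.6,0.6,0.6,0.6], delta_pos=[[0,0,-0.001],[0,0,-0.001],[0,0,-0.001],[0,0,0]], yaw=[0,0,0,0])

```text
time: 7.43
ee_pos: [0.5269, 0.3358, 0.2455]
tcp_rot: [179.9, 0.1, -180.0]
wrist_force: [-0.4, -1.9, 5.8]
opening: 0.0546
grasp_force: 42.5
```

move_arm(jaw=[0.4,0.2,0,0,0,0,0,0,0,0], delta_pos=[[0,0,0],[0,0,0],[0,0,0],[0,0,0],[0,0,0.015],[0,0,0.035],[0,0,0.04],[0,0,0.04],[0,0,0.03],[0,0,0]], yaw=[0,0,0,0,0,0,0,0,0,0])

```text
time: 8.27
ee_pos: [0.5265, 0.3357, 0.4111]
tcp_rot: [179.7, 0.5, -180.0]
wrist_force: [1.5, 0.9, 0.6]
opening: 0.0854
grasp_force: 0.0
```

move_arm(jaw=[0,0,0,0,0,0,0,0,0,0], delta_pos=[[0.003,-0.033,0],[0.003,-0.04,0],[0.003,-0.04,0],[0.003,-0.04,0],[0.003,-0.04,0],[0.003,-0.04,0],[0.003,-0.04,0],[0.003,-0.04,0],[0.003,-0.04,0],[0.003,-0.04,0]], yaw=[0,0,0,0,0,0,0,0,0,0])

```text
time: 9.1
ee_pos: [0.5563, -0.0591, 0.4037]
tcp_rot: [180.0, 0.0, -180.0]
wrist_force: [-0.5, 0.1, -0.5]
opening: 0.0854
grasp_force: 0.0
```

move_arm(jaw=[0,0,0,0], delta_pos=[[0.0005,-0.028,0],[0,-0.013,0],[0,0,0],[0,0,0]], yaw=[0,0,0,0])

```text
time: 9.43
ee_pos: [0.5571, -0.0983, 0.4035]
tcp_rot: [180.0, -0.0, 179.9]
wrist_force: [0.4, 0.8, 0.8]
opening: 0.0856
grasp_force: 0.0
```

Run:
```python
from lid import *
o=bot.get_obs();print(o['time'],o['ee_pos'].round(4),o['tcp_rot'])
m=camera_model('wrist');im=camera('wrist');cv2.imwrite('pics/w2.png',im[:,:,::-1])
look({'side':(302,203,14),'top':(322,212,14)})
for t in ['blue_tin','yellow_washer','black_washer','paste_tin']:
    print(t,[(np.round(q['xy']),round(q['confidence'],2),onz(m,q['xy'],.006).round(4)) for q in pinpoint('wrist',t)[:2]])
cv2.imwrite('pics/t2.png',camera('top')[:,:,::-1])
```

```text
9.4333 [ 0.5571 -0.0983  0.4035] [ 1.79973890e+02 -1.94245008e-02  1.79941610e+02]
side [302.8 202.9] [295 199  17   9 120] [ 0.557 -0.102  0.126]
top [310.6 210.2] [308 198   8  28 164] [ 0.563  -0.0689  0.126 ]
blue_tin [(array([274., 183.]), 0.72, array([ 0.5585, -0.1014,  0.006 ]))]
yellow_washer [(array([272., 242.]), 0.79, array([ 0.6253, -0.1039,  0.006 ]))]
black_washer [(array([407., 244.]), 0.73, array([0.6277, 0.0469, 0.006 ]))]
paste_tin [(array([347., 172.]), 0.79, array([ 0.5473, -0.0245,  0.006 ])), (array([410., 243.]), 0.57, array([0.6265, 0.0499, 0.006 ]))]
```

View pics/w2.png

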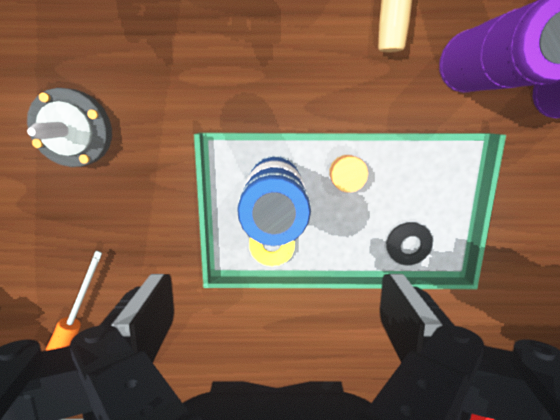

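The wrist picture shows the blue lid at (275,212), in line with the gripper. The black washer is at (409,243) and uncovered, and the arbor is at upper left with its tip near (33,131).

move_arm(jaw=[0,0,0,0,0,0,0,0,0], delta_pos=[[0,-0.001,0],[0,0,-0.03],[0,0,-0.03],[0,0,-0.03],[0,0,-0.025],[0,0,-0.02],[0,0,-0.015],[0,0,-0.008],[0,0,0]], yaw=[0,0,0,0,0,0,0,0,0])

```text
time: 10.58
ee_pos: [0.5566, -0.0991, 0.2439]
tcp_rot: [180.0, -0.2, -180.0]
wrist_force: [0.0, 0.5, 1.0]
opening: 0.0856
grasp_force: 0.0
```

move_arm(jaw=[0.2,0.4,0.6,0.6,0.6,0.6,0.6], delta_pos=[[0,0,0],[0,0,0],[0,0,0],[0,0,0],[0,0,0],[0,0,0],[0,0,0]], yaw=[0,0,0,0,0,0,0])

```text
time: 11.17
ee_pos: [0.5575, -0.0994, 0.2473]
tcp_rot: [-180.0, 0.1, -180.0]
wrist_force: [-0.4, -0.3, 6.4]
opening: 0.0542
grasp_force: 41.8
```

Run:
```python
from lid import *
print(bot.get_obs()['ee_pos'].round(4))
a=cv2.imread('pics/side0.png');b=camera('side')[:,:,::-1]
def base(im):
    h=cv2.cvtColor(im,cv2.COLOR_BGR2HSV).astype(int); m=(h[...,0]>100)&(h[...,0]<120)&(h[...,1]>120)
    mm=m[238:275,280:325]; ys,xs=np.where(mm); return xs.mean()+280,ys.mean()+238,mm.sum()
print(base(a),base(b)); m=M['side']
p0=proj(m,[.5575,-.0985,.03])[0]; print(proj(m,[.5575,-.0945,.03])[0]-p0, proj(m,[.5615,-.0985,.03])[0]-p0)
```

```text
[ 0.5575 -0.0994  0.2473]
(np.float64(301.05908096280086), np.float64(253.77242888402625), np.int64(457)) (np.float64(300.7133620689655), np.float64(253.6206896551724), np.int64(464))
[-1.49009491 -0.87806482] [ 1.49915687 -0.77880752]
```

move_arm(jaw=[0.6,0.6,0.6,0.6,0.6,0.6], delta_pos=[[0,0,0.015],[0,0,0.03],[0,0,0.035],[0,0,0.035],[0,0,0.03],[0,0,0.02]], yaw=[0,0,0,0,0,0])

```text
time: 11.72
ee_pos: [0.5568, -0.0992, 0.4142]
tcp_rot: [-180.0, 0.2, -180.0]
wrist_force: [1.0, -0.5, -3.0]
opening: 0.0542
grasp_force: 43.2
```

move_arm(jaw=[0.6,0.6,0.6,0.6,0.6,0.6,0.6,0.6,0.6,0.6], delta_pos=[[-0.006,0.02,0],[-0.009,0.03,0],[-0.011,0.037,0],[-0.011,0.037,0],[-0.011,0.037,0],[-0.011,0.037,0],[-0.011,0.037,0],[-0.011,0.037,0],[-0.011,0.037,0],[-0.011,0.037,0]], yaw=[0,0,0,0,0,0,0,0,0,0])

```text
time: 12.55
ee_pos: [0.453, 0.2484, 0.4108]
tcp_rot: [180.0, 0.0, -180.0]
wrist_force: [1.0, -0.4, -4.4]
opening: 0.0538
grasp_force: 43.5
```

move_arm(jaw=[0.6,0.6,0.6,0.6,0.6], delta_pos=[[-0.011,0.037,0],[-0.011,0.034,0],[-0.009,0.026,0],[-0.004,0.012,0],[0,0,0]], yaw=[0,0,0,0,0])

```text
time: 12.97
ee_pos: [0.4181, 0.358, 0.4101]
tcp_rot: [-180.0, -0.1, -179.8]
wrist_force: [-0.1, -0.2, -4.1]
opening: 0.0542
grasp_force: 43.7
```

move_arm(jaw=[0.6,0.6,0.6,0.6,0.6,0.6,0.6,0.6,0.6,0.6], delta_pos=[[0,0,-0.025],[0,0,-0.03],[0,0,-0.035],[0,0,-0.03],[0,0,-0.02],[0,0,-0.012],[0,0,-0.006],[0,0,-0.004],[0,0,-0.003],[0,0,0]], yaw=[0,0,0,0,0,0,0,0,0,0])

```text
time: 13.8
ee_pos: [0.4194, 0.3558, 0.2464]
tcp_rot: [180.0, 0.1, 180.0]
wrist_force: [0.2, 0.4, -3.0]
opening: 0.0539
grasp_force: 43.6
```

move_arm(jaw=[0.6,0.6,0.6], delta_pos=[[0,0,-0.001],[0,0,0],[0,0,0]], yaw=[0,0,0])

```text
time: 14.05
ee_pos: [0.4192, 0.3559, 0.2454]
tcp_rot: [180.0, 0.0, -180.0]
wrist_force: [0.3, -0.2, -2.4]
opening: 0.0542
grasp_force: 43.5
```

move_arm(jaw=[0.6,0.6], delta_pos=[[0,0,-0.001],[0,0,0]], yaw=[0,0])

```text
time: 14.22
ee_pos: [0.4192, 0.3558, 0.2453]
tcp_rot: [179.9, 0.1, -180.0]
wrist_force: [-2.1, -2.5, 6.1]
opening: 0.0537
grasp_force: 44.4
```

move_arm(jaw=[0.4,0.2,0,0,0,0,0,0,0,0], delta_pos=[[0,0,0],[0,0,0],[0,0,0],[0,0,0],[0,0,0.015],[0,0,0.035],[0,0,0.04],[0,0,0.04],[0,0,0.03],[0,0,0]], yaw=[0,0,0,0,0,0,0,0,0,0])

```text
time: 15.05
ee_pos: [0.4192, 0.3558, 0.4107]
tcp_rot: [179.7, 0.4, -180.0]
wrist_force: [0.9, 0.6, 1.1]
opening: 0.0854
grasp_force: 0.0
```

move_arm(jaw=[0,0,0,0,0,0,0,0,0,0], delta_pos=[[0.016,-0.036,0],[0.016,-0.036,0],[0.016,-0.036,0],[0.016,-0.036,0],[0.016,-0.036,0],[0.016,-0.036,0],[0.016,-0.036,0],[0.016,-0.036,0],[0.016,-0.036,0],[0.016,-0.036,0]], yaw=[0,0,0,0,0,0,0,0,0,0])

```text
time: 15.88
ee_pos: [0.5796, -0.0062, 0.4037]
tcp_rot: [180.0, 0.0, -180.0]
wrist_force: [0.7, 1.0, 0.5]
opening: 0.0853
grasp_force: 0.0
```

move_arm(jaw=[0,0,0,0,0,0,0,0,0], delta_pos=[[0.016,-0.036,0],[0.016,-0.036,0],[0.012,-0.024,-0.02],[0,0,-0.03],[0,0,-0.03],[0,0,-0.02],[0,0,0],[0,0,0],[0,0,0]], yaw=[0,0,0,0,0,0,0,0,0])

```text
time: 16.63
ee_pos: [0.6234, -0.1001, 0.3055]
tcp_rot: [-180.0, 0.1, -180.0]
wrist_force: [0.2, 0.2, 0.9]
opening: 0.0857
grasp_force: 0.0
```

Run:
```python
from lid import *
o=bot.get_obs();print(o['time'],o['ee_pos'].round(4),o['tcp_rot'])
m=camera_model('wrist');print('cam',(-m['R'].T@m['t']).round(4));im=camera('wrist');cv2.imwrite('pics/w3.png',im[:,:,::-1])
for n in('wrist','side','top'):
  mm=camera_model(n)
  if n!='wrist': cv2.imwrite(f'pics/{n}3.png',camera(n)[:,:,::-1])
  for t in ['yellow_washer','black_washer','arbor']:
    print(n,t,[(np.round(q['xy'],1),round(q['confidence'],2),onz(mm,q['xy'],.006).round(4)) for q in pinpoint(n,t)[:2]])
```

```text
16.6333 [ 0.6234 -0.1001  0.3055] [-1.79983313e+02  1.10495765e-01 -1.79974856e+02]
cam [ 0.5505 -0.1001  0.2753]
wrist yellow_washer [(array([271.5, 209.3]), 0.98, array([ 0.6276, -0.1043,  0.006 ]))]
wrist black_washer [(array([464.1, 210.5]), 0.62, array([0.6285, 0.0484, 0.006 ]))]
wrist arbor [(array([465.3, 210.5]), 0.2, array([0.6285, 0.0493, 0.006 ]))]
side yellow_washer [(array([326.6, 245.5]), 0.52, array([ 0.6263, -0.1055,  0.006 ])), (array([147.3, 194.5]), 0.24, array([0.4714, 0.3221, 0.006 ]))]
side black_washer [(array([275.6, 218.8]), 0.52, array([0.621 , 0.0387, 0.006 ])), (array([267.5, 246.5]), 0.19, array([ 0.5362, -0.0303,  0.006 ]))]
side arbor [(array([368. , 330.7]), 0.83, array([ 0.4966, -0.3114,  0.006 ]))]
top yellow_washer []
top black_washer [(array([265. , 193.7]), 0.64, array([0.6277, 0.0471, 0.006 ])), (array([150.9, 250. ]), 0.43, array([0.4667, 0.3517, 0.006 ]))]
top arbor [(array([392.7, 245.1]), 0.79, array([ 0.4925, -0.3027,  0.006 ])), (array([155.6, 225.7]), 0.45, array([0.5332, 0.3426, 0.006 ]))]
```

View pics/w3.png

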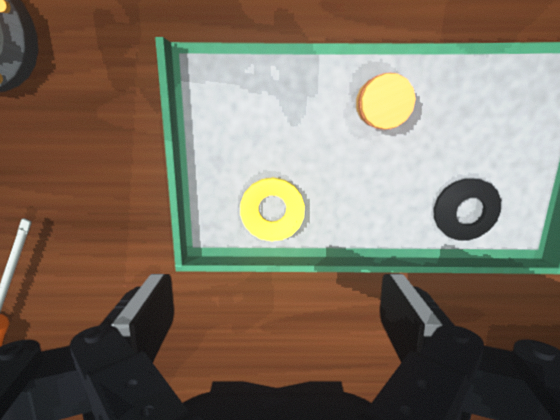

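Both washers are uncovered: yellow at (272,209), black at (468,209). The brass tin is undisturbed at (388,101).

```bash
cat > f2.py <<'E'
from fit import *
from scipy.optimize import minimize
def fitw(im,m,c,g,win,r=.025,dz=None,use3=False):
    h=cv2.cvtColor(im,cv2.COLOR_BGR2HSV).astype(int); k=((h[...,0]>24)&(h[...,0]<34)&(h[...,1]>150)) if c=='y' else (h[...,2]<70)
    k=big(k,win); P=np.argwhere(k)[:,::-1].astype(np.float32); ob=hullmask(cv2.convexHull(P)[:,0])
    z0,z1=dz or ((.010,.016) if c=='y' else (.006,.012))
    f=lambda p:np.abs(hullmask(proj(m,cyl(p[0],p[1],r,z0+(p[2] if use3 else 0),z1+(p[2] if use3 else 0))))-ob).sum()
    g=np.array(g+((0,) if use3 else ())); s=np.vstack([g]+[g+.008*e for e in np.eye(len(g))])
    r=minimize(f,g,method='Nelder-Mead',options=dict(initial_simplex=s,xatol=1e-4)); return r.x.round(4),round(r.fun,1),k.sum()
E
python3 - <<'E'
from f2 import *
w=camera_model('wrist'); im=cv2.imread('pics/w3.png')
print('y',fitw(im,w,'y',(.6265,-.104),(230,315,170,250)),fitw(im,w,'y',(.6265,-.104),(230,315,170,250),use3=True))
print('b',fitw(im,w,'b',(.628,.048),(425,510,170,247)),fitw(im,w,'b',(.628,.048),(425,510,170,247),use3=True))
s=cv2.imread('pics/side3.png');t=cv2.imread('pics/top3.png')
print('side y',fitw(s,M['side'],'y',(.6265,-.104),(305,350,225,265)))
print('side b',fitw(s,M['side'],'b',(.628,.048),(255,300,205,235)))
print('top b',fitw(t,M['top'],'b',(.628,.048),(250,280,180,210)))
t0=cv2.imread('pics/top0.png');print('top y',fitw(t0,M['top'],'y',(.6265,-.104),(305,340,180,204)))
E
```

```text
y (array([ 0.6246, -0.1036]), np.float64(1844.5), np.int64(121)) (array([ 0.6507, -0.1035, -0.1399]), np.float64(244.2), np.int64(121))
b (array([0.6256, 0.0473]), np.float64(368.2), np.int64(2360)) (array([ 0.6296,  0.0564, -0.0167]), np.float64(48.9), np.int64(2360))
side y (array([ 0.6267, -0.1054]), np.float64(195.2), np.int64(58))
side b (array([0.6279, 0.0479]), np.float64(45.8), np.int64(207))
top b (array([0.6264, 0.0486]), np.float64(51.4), np.int64(177))
top y (array([ 0.6253, -0.1038]), np.float64(46.4), np.int64(182))
```

```bash
sed -i 's/(h\[...,0\]>24)&(h\[...,0\]<34)&(h\[...,1\]>150)/(h[...,0]>20)\&(h[...,0]<36)\&(h[...,1]>130)/; s/h\[...,2\]<70/h[...,2]<100/' f2.py
python3 - <<'E'
from f2 import *
w=camera_model('wrist'); im=cv2.imread('pics/w3.png')
h=cv2.cvtColor(im,cv2.COLOR_BGR2HSV); print(h[185,272],h[205,250],h[230,290],h[209,440],h[190,480])
print('y',fitw(im,w,'y',(.6265,-.104),(230,315,170,250)),fitw(im,w,'y',(.6265,-.104),(230,315,170,250),use3=True))
print('b',fitw(im,w,'b',(.628,.048),(425,510,170,245)),fitw(im,w,'b',(.628,.048),(425,510,170,245),use3=True))
s=cv2.imread('pics/side3.png')
print('side y',fitw(s,M['side'],'y',(.6265,-.104),(305,350,225,265)))
E
```

```text
[ 30 138 255] [ 30 143 255] [ 30 124 255] [96 19 66] [105  26  58]
y (array([ 0.6246, -0.1037]), np.float64(307.6), np.int64(1836)) (array([ 0.6268, -0.104 , -0.0127]), np.float64(57.7), np.int64(1836))
b (array([0.6256, 0.0476]), np.float64(304.5), np.int64(2667)) (array([ 0.6284,  0.0543, -0.013 ]), np.float64(58.8), np.int64(2667))
side y (array([ 0.6232, -0.1058]), np.float64(149.0), np.int64(158))
```

move_arm(jaw=[0.3,0.3,0.3,0.3,0.3,0.3,0.3,0.3], delta_pos=[[0.0015,-0.0035,0],[0,0,-0.03],[0,0,-0.03],[0,0,-0.025],[0,0,-0.02],[0,0,-0.01],[0,0,-0.005],[0,0,0]], yaw=[0,0,0,0,0,0,0,0], force=30)

```text
time: 17.9
ee_pos: [0.6245, -0.1038, 0.1831]
tcp_rot: [180.0, -0.1, -180.0]
wrist_force: [-0.7, 0.1, 0.1]
opening: 0.0599
grasp_force: 0.0
```

Run:
```python
from h import *
o=bot.get_obs();print(o['time'],o['ee_pos'].round(4),o['opening'],o['wrist_force'])
cv2.imwrite('pics/w4.png',camera('wrist')[:,:,::-1])
cv2.imwrite('pics/s4.png',cv2.resize(camera('side')[160:310,230:430,::-1],None,fx=4,fy=4))
```

```text
17.9 [ 0.6245 -0.1038  0.1831] 0.0599099506313852 [-0.73603467  0.10073428  0.14349029]
```

View pics/w4.png

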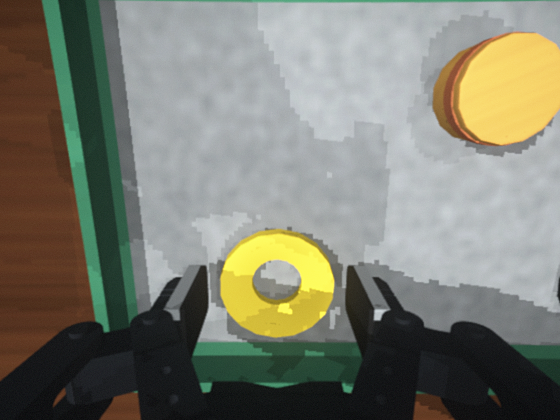

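The washer at (277,282) sits midway between the pads. I descend by feel.

move_arm(jaw=[0.3,0.3,0.3,0.3], delta_pos=[[0,0,-0.003],[0,0,-0.002],[0,0,0],[0,0,0]], yaw=[0,0,0,0])

```text
time: 18.33
ee_pos: [0.6246, -0.1038, 0.179]
tcp_rot: [-180.0, 0.0, -180.0]
wrist_force: [0.3, -0.2, -0.6]
opening: 0.0598
grasp_force: 0.0
```

move_arm(jaw=[0.3,0.3,0.3], delta_pos=[[0,0,-0.0015],[0,0,0],[0,0,0]], yaw=[0,0,0])

```text
time: 18.58
ee_pos: [0.6246, -0.1037, 0.1772]
tcp_rot: [-180.0, -0.0, -180.0]
wrist_force: [0.1, 0.4, -0.2]
opening: 0.0595
grasp_force: 0.0
```

move_arm(jaw=[0.3,0.3,0.3], delta_pos=[[0,0,-0.0015],[0,0,0],[0,0,0]], yaw=[0,0,0])

```text
time: 18.83
ee_pos: [0.6246, -0.1037, 0.1756]
tcp_rot: [180.0, -0.0, -180.0]
wrist_force: [0.0, -0.8, -0.6]
opening: 0.06
grasp_force: 0.0
```

move_arm(jaw=[0.3,0.36,0.42,0.5,0.6,0.6,0.6,0.6], delta_pos=[[0,0,0.001],[0,0,0],[0,0,0],[0,0,0],[0,0,0],[0,0,0],[0,0,0],[0,0,0]], yaw=[0,0,0,0,0,0,0,0])

```text
time: 19.5
ee_pos: [0.6246, -0.1037, 0.1774]
tcp_rot: [-180.0, 0.0, -180.0]
wrist_force: [-2.3, -0.2, 5.5]
opening: 0.0493
grasp_force: 30.3
```

move_arm(jaw=[0.6,0.6,0.6,0.6,0.6,0.6,0.6,0.6], delta_pos=[[0,0,0.01],[0,0,0.02],[0,0,0.03],[0,0,0.03],[0,0,0.03],[0,0,0.01],[0,0,0],[0,0,0]], yaw=[0,0,0,0,0,0,0,0])

```text
time: 20.17
ee_pos: [0.6247, -0.1038, 0.3065]
tcp_rot: [-180.0, 0.0, -180.0]
wrist_force: [-0.5, 0.4, -0.9]
opening: 0.0489
grasp_force: 31.2
```

move_arm(jaw=[0.6,0.6,0.6,0.6,0.6,0.6,0.6,0.6,0.6,0.6], delta_pos=[[-0.012,-0.02,0],[-0.016,-0.03,0],[-0.016,-0.03,0],[-0.016,-0.03,0],[-0.016,-0.03,0],[-0.014,-0.03,0],[-0.01,-0.02,0],[-0.005,-0.01,0],[0,0,0],[0,0,0]], yaw=[0,0,0,0,0,0,0,0,0,0])

```text
time: 21.0
ee_pos: [0.5194, -0.3037, 0.3051]
tcp_rot: [179.9, -0.1, 180.0]
wrist_force: [0.9, 1.3, -0.5]
opening: 0.0491
grasp_force: 31.2
```

Run:
```python
from h import *
o=bot.get_obs();print(o['time'],o['ee_pos'].round(4),o['opening'],o['tcp_rot'])
m=camera_model('wrist');cv2.imwrite('pics/w5.png',camera('wrist')[:,:,::-1]);np.save('w5.npy',m,allow_pickle=True)
print([(q['xy'],q['confidence'],onz(m,q['xy'],0)) for q in pinpoint('wrist','arbor')[:2]])
print([(q['xy'],q['confidence'],onz(m,q['xy'],.155)) for q in pinpoint('wrist','yellow_washer')[:2]])
```

```text
21.0 [ 0.5194 -0.3037  0.3051] 0.04910087384598868 [ 1.79919572e+02 -1.04147220e-01  1.79959697e+02]
[([279.8, 182.0], 0.89, array([ 0.5011098 , -0.30072364,  0.        ]))]
[]
```

View pics/w5.png

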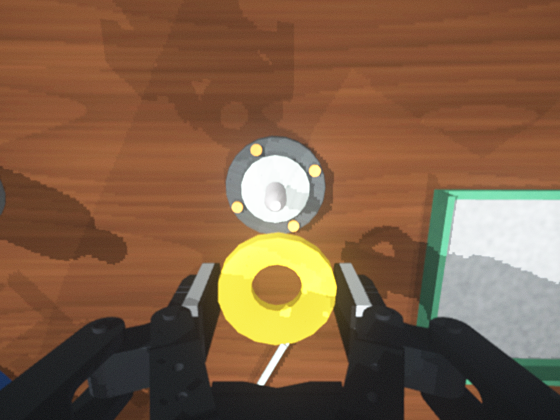

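The washer is held level with its hole at (276,287). The arbor seat is centred near (276,187), with its post tip near (276,207).

```bash
python3 - <<'E'
from f2 import *
m=np.load('w5.npy',allow_pickle=True).item(); im=cv2.imread('pics/w5.png')
h=cv2.cvtColor(im,cv2.COLOR_BGR2HSV).astype(int)
k=big((h[...,0]>20)&(h[...,0]<36)&(h[...,1]>110)&(h[...,2]>130),(225,330,138,232)).astype(np.uint8); q=cv2.connectedComponentsWithStats(k)
d=[(q[3][i].round(1),q[2][i,4]) for i in range(1,q[0])];print(d)
D=np.array([onz(m,p,.016)[:2] for p,a in d if a<200]);print('dots',D.round(4),D.mean(0))
# bright washer on seat (r 19 top ring / r25 outer): fit circle r .025 z .015-.021 
b=big((h[...,1]<40)&(h[...,2]>140),(235,315,145,228)); ob=hullmask(cv2.convexHull(np.argwhere(b)[:,::-1].astype(np.float32))[:,0]); print(b.sum())
from scipy.optimize import minimize
f=lambda p:np.abs(hullmask(proj(m,np.vstack([cyl(p[0],p[1],.025,.015,.021),cyl(p[0],p[1],.019,.021,.025)]))-.0)-ob).sum()
r=minimize(f,(.5,-.303),method='Nelder-Mead',options=dict(initial_simplex=[(.5,-.303),(.51,-.303),(.5,-.295)],xatol=1e-4));print('grey',r.x.round(4),r.fun)
for z in (.060,.066): print('tip',onz(m,(276,208),z).round(4))
y=(h[...,0]>20)&(h[...,0]<36)&(h[...,1]>80)
Y=big(y,(215,340,230,346)); ob2=hullmask(cv2.convexHull(np.argwhere(Y)[:,::-1].astype(np.float32))[:,0]); u=.3051-.1714
f=lambda p:np.abs(hullmask(proj(m,cyl(p[0],p[1],.025,u+.004,u+.010)))-ob2).sum()
r=minimize(f,(.52,-.303),method='Nelder-Mead',options=dict(initial_simplex=[(.52,-.303),(.53,-.303),(.52,-.295)],xatol=1e-4));print('washer',r.x.round(4),r.fun,Y.sum())
print('hole',onz(m,(276.5,287),u+.002).round(4))
# seat via side/top dots? grey in side/top
for n in('side','top'):
    print(n,camera_model(n)['t'][:1])
E
python3 - <<'E'
import sys;sys.path.insert(0,'.')
from h import *
for n in('side','top'):
    camera(n);m=camera_model(n);q=pinpoint(n,'arbor');print(n,[(a['xy'],round(a['confidence'],2),onz(m,a['xy'],0).round(4)) for a in q[:1]])
E
```

```text
[(array([255.2, 149.5]), np.int32(72))]
dots [[ 0.4739 -0.3189]] [ 0.47388644 -0.31887617]
4992
grey [ 0.4957 -0.303 ] 2279.0
tip [ 0.506  -0.3037  0.06  ]
tip [ 0.5043 -0.3037  0.066 ]
washer [ 0.5196 -0.3033] 514.1875 9291
hole [ 0.5211 -0.3035  0.1357]
side [-0.4239207]
top [-0.01567073]
side [([229.4, 171.8], 0.69, array([0.7006, 0.304 , 0.    ]))]
top [([392.0, 244.2], 0.69, array([ 0.4956, -0.3023,  0.    ]))]
```

Run:
```python
from h import *
m=np.load('w5.npy',allow_pickle=True).item(); im=cv2.imread('pics/w5.png')
D=[onz(m,p,.017) for p in((256.5,150),(315,171),(237,208),(293,226))];print(np.round(D,4),np.mean(D,0))
a=np.linspace(0,6.283,80)
for c in((.498,-.303),(.5,-.303),(.502,-.303)):
    for z in(.015,):
        P=proj(m,np.c_[c[0]+.038*np.cos(a),c[1]+.038*np.sin(a),0*a+z]);print(c,P.min(0).round(1),P.max(0).round(1),'tip',proj(m,[*c,.066])[0].round(1), 'ball54',proj(m,[*c,.054])[0].round(1))
c=cv2.resize(im[125:245,210:345],None,fx=5,fy=5,interpolation=cv2.INTER_CUBIC);cv2.imwrite('pics/c5.png',c)
```

```text
[[ 0.4741 -0.3179  0.017 ]
 [ 0.4895 -0.2749  0.017 ]
 [ 0.5178 -0.3335  0.017 ]
 [ 0.5323 -0.2906  0.017 ]] [ 0.5034477  -0.30421314  0.017     ]
(0.498, -0.303) [226.4 129.9] [327.6 229.7] tip [277.1 198.1] ball54 [277.1 193.6]
(0.5, -0.303) [226.5 132.7] [327.5 232.1] tip [277.1 201.3] ball54 [277.1 196.7]
(0.502, -0.303) [226.6 135.5] [327.4 234.5] tip [277.1 204.4] ball54 [277.1 199.7]
```

View pics/c5.png

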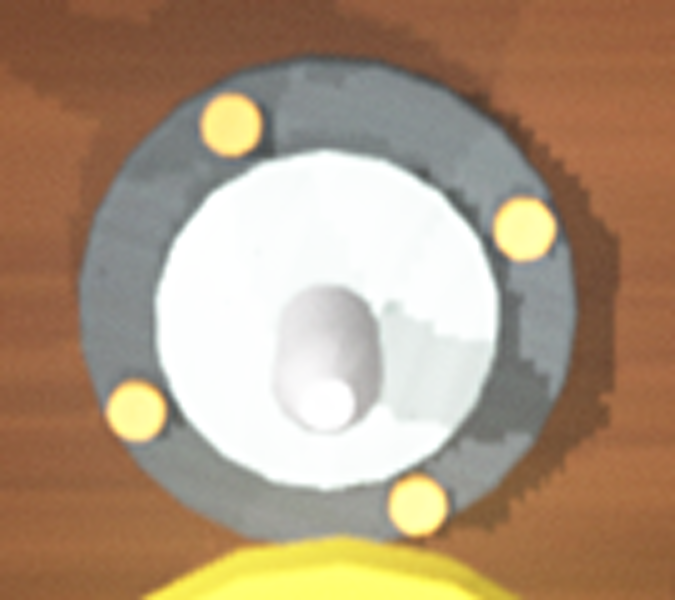

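The crop puts the post tip at wrist pixel (275.4,206), and the ring of dots agrees: arbor at about (0.503,-0.3043). I move above it.

move_arm(jaw=[0.6,0.6,0.6,0.6,0.6,0.6,0.6,0.6], delta_pos=[[-0.017,-0.001,0],[0,0,-0.02],[0,0,-0.02],[0,0,-0.012],[0,0,-0.006],[0,0,0],[0,0,0],[0,0,0]], yaw=[0,0,0,0,0,0,0,0])

```text
time: 22.02
ee_pos: [0.503, -0.3048, 0.2498]
tcp_rot: [-180.0, 0.1, -180.0]
wrist_force: [0.6, -0.4, 0.3]
opening: 0.049
grasp_force: 31.2
```

Run:
```python
from h import *
o=bot.get_obs();print(o['time'],o['ee_pos'].round(4),o['opening'])
m=camera_model('wrist');im=camera('wrist')[:,:,::-1];s=camera('side')[:,:,::-1];t=camera('top')[:,:,::-1]
c=[cv2.resize(im[215:355,200:360],(457,400)),cv2.resize(s[260:360,325:410],(340,400))]
cv2.imwrite('pics/c6.png',np.hstack(c));cv2.imwrite('pics/t6.png',t)
for n in('side','wrist'):
    k=camera_model(n);print(n,proj(k,[.503,-.3043,.066]).round(1),proj(k,[.503,-.3043,.036]).round(1))
```

```text
22.0167 [ 0.503  -0.3048  0.2498] 0.04902147137613054
side [[370.7 296.5]] [[368.8 311.7]]
wrist [[278.  268.7]] [[277.8 245.3]]
```

View pics/c6.png

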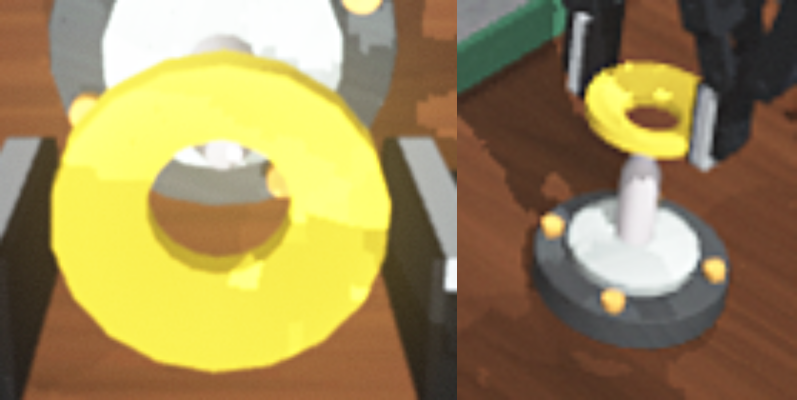

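Run:
```python
from h import *
w=camera_model('wrist');s=camera_model('side');u=.2498-.1714
print(u,onz(w,(277,287),u+.001),onz(w,(277,282.5),u+.008), 'out',onz(w,(277.2,289.5),u+.008))
a=np.linspace(0,6.28,60)
for k,n in((w,'w'),(s,'s')):
  for dx in(0,.003):
    for r,z in((.011,u),(.011,u+.002),(.025,u+.010),(.025,u+.004)):
        P=proj(k,np.c_[.503+dx+r*np.cos(a),-.3043+r*np.sin(a),0*a+z]);print(n,dx,r,round(z-u,3),P.min(0).round(1),P.max(0).round(1))
```

```text
0.0784 [ 0.50550536 -0.30476216  0.0794    ] [ 0.49963556 -0.3047681   0.0864    ] out [ 0.50290115 -0.30468036  0.0864    ]
w 0 0.011 0.0 [253.3 258. ] [302.8 302.8]
w 0 0.011 0.002 [253.  259.9] [303.2 305.2]
w 0 0.025 0.01 [218.  235.7] [338.3 343.6]
w 0 0.025 0.004 [220.3 230.7] [335.9 335. ]
w 0.003 0.011 0.0 [253.4 264.3] [302.7 308.7]
w 0.003 0.011 0.002 [253.1 266.3] [303.  311.1]
w 0.003 0.025 0.01 [218.3 242.7] [337.9 349.4]
w 0.003 0.025 0.004 [220.6 237.5] [335.6 340.8]
s 0 0.011 0.0 [364.1 285.5] [378.9 294.7]
s 0 0.011 0.002 [364.2 284.4] [379.1 293.6]
s 0 0.025 0.01 [355.3 274.7] [389.2 295.4]
s 0 0.025 0.004 [354.9 277.8] [388.8 298.7]
s 0.003 0.011 0.0 [365.3 284.7] [380.2 293.8]
s 0.003 0.011 0.002 [365.5 283.6] [380.3 292.8]
s 0.003 0.025 0.01 [356.6 273.9] [390.5 294.5]
s 0.003 0.025 0.004 [356.2 277. ] [390.  297.8]
```

move_arm(jaw=[0.6,0.6,0.6,0.6,0.6,0.6], delta_pos=[[-0.0015,0.001,0],[0,0,-0.008],[0,0,-0.008],[0,0,-0.006],[0,0,0],[0,0,0]], yaw=[0,0,0,0,0,0])

```text
time: 22.67
ee_pos: [0.5009, -0.3036, 0.2258]
tcp_rot: [180.0, -0.1, -180.0]
wrist_force: [0.8, 1.1, 0.4]
opening: 0.0492
grasp_force: 31.2
```

Run:
```python
from h import *
o=bot.get_obs();print(o['time'],o['ee_pos'].round(4),o['wrist_force'])
im=camera('wrist')[:,:,::-1];s=camera('side')[:,:,::-1]
c=[cv2.resize(im[215:355,200:360],(457,400)),cv2.resize(s[260:360,325:410],(340,400))]
cv2.imwrite('pics/c7.png',np.hstack(c))
```

```text
22.6667 [ 0.5009 -0.3036  0.2258] [0.81937453 1.09008955 0.3973496 ]
```

View pics/c7.png

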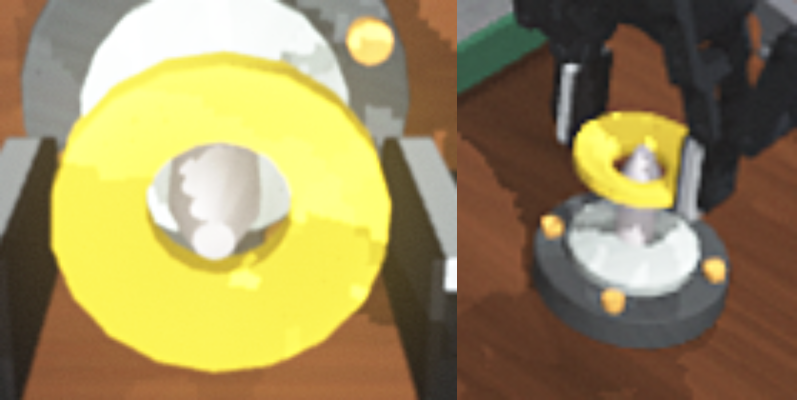

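The post tip is through the hole, about 1 mm off centre. I correct and lower.

move_arm(jaw=[0.6,0.6,0.6,0.6,0.6,0.6,0.6,0.6], delta_pos=[[0.001,-0.001,0],[0,0,-0.006],[0,0,-0.006],[0,0,-0.006],[0,0,-0.005],[0,0,-0.002],[0,0,0],[0,0,0]], yaw=[0,0,0,0,0,0,0,0])

```text
time: 23.43
ee_pos: [0.5021, -0.3047, 0.2016]
tcp_rot: [180.0, -0.0, -180.0]
wrist_force: [-1.0, -0.0, -0.5]
opening: 0.0491
grasp_force: 31.2
```

move_arm(jaw=[0.6,0.6,0.6,0.6], delta_pos=[[0,0,-0.002],[0,0,-0.001],[0,0,0],[0,0,0]], yaw=[0,0,0,0])

```text
time: 23.77
ee_pos: [0.5021, -0.3047, 0.1988]
tcp_rot: [-180.0, 0.0, -180.0]
wrist_force: [1.0, 1.0, -0.0]
opening: 0.0496
grasp_force: 31.2
```

move_arm(jaw=[0.6,0.6,0.6], delta_pos=[[0,0,-0.0015],[0,0,-0.001],[0,0,0]], yaw=[0,0,0])

```text
time: 24.02
ee_pos: [0.5021, -0.3048, 0.1965]
tcp_rot: [-180.0, 0.0, -180.0]
wrist_force: [-0.3, 0.5, 1.3]
opening: 0.0492
grasp_force: 31.4
```

move_arm(jaw=[0.6,0.6], delta_pos=[[0,0,-0.001],[0,0,0]], yaw=[0,0])

```text
time: 24.18
ee_pos: [0.5021, -0.3047, 0.1963]
tcp_rot: [-180.0, 0.0, -180.0]
wrist_force: [-3.1, 2.1, 9.3]
opening: 0.0491
grasp_force: 31.8
```

move_arm(jaw=[0.5,0.4,0.3,0.3,0.3,0.3,0.3,0.3,0.3,0.3], delta_pos=[[0,0,0],[0,0,0],[0,0,0],[0,0,0],[0,0,0.005],[0,0,0.01],[0,0,0.025],[0,0,0.035],[0,0,0.025],[0,0,0.01]], yaw=[0,0,0,0,0,0,0,0,0,0])

```text
time: 25.02
ee_pos: [0.5025, -0.3049, 0.3105]
tcp_rot: [-179.8, 0.3, -180.0]
wrist_force: [0.9, -0.1, 0.7]
opening: 0.06
grasp_force: 0.0
```

move_arm(jaw=[0.3,0.3,0.3,0.3,0.3,0.3,0.3,0.3,0.3,0.3], delta_pos=[[0.012,0.034,0],[0.012,0.034,0],[0.012,0.034,0],[0.012,0.034,0],[0.012,0.034,0],[0.012,0.034,0],[0.012,0.034,0],[0.012,0.034,0],[0.012,0.034,0],[0.012,0.034,0]], yaw=[0,0,0,0,0,0,0,0,0,0])

```text
time: 25.85
ee_pos: [0.6223, 0.0371, 0.3055]
tcp_rot: [-180.0, 0.0, -180.0]
wrist_force: [0.3, -0.4, -0.4]
opening: 0.0597
grasp_force: 0.0
```

move_arm(jaw=[0.3,0.3,0.3], delta_pos=[[0.004,0.013,0],[0,0,0],[0,0,0]], yaw=[0,0,0])

```text
time: 26.1
ee_pos: [0.6261, 0.0487, 0.305]
tcp_rot: [-180.0, -0.0, -179.9]
wrist_force: [0.2, 0.7, 0.5]
opening: 0.0597
grasp_force: 0.0
```

Run:
```python
from f2 import *
o=bot.get_obs();print(o['time'],o['ee_pos'].round(4),o['tcp_rot'])
w=camera_model('wrist');im=camera('wrist')[:,:,::-1].copy();s=camera('side')[:,:,::-1]
cv2.imwrite('pics/w8.png',np.hstack([cv2.resize(im[130:290,180:380],(500,400)),cv2.resize(s[290:360,335:400],(290,312),interpolation=cv2.INTER_CUBIC)[:312] if 0 else cv2.resize(s[270:350,335:395],(300,400))]))
q=pinpoint('wrist','black_washer');print([(a['xy'],round(a['confidence'],2),onz(w,a['xy'],.006).round(4)) for a in q[:1]])
print(fitw(im,w,'b',(.626,.048),(225,325,165,252)))
```

```text
26.1 [0.6261 0.0487 0.305 ] [-1.79980479e+02 -4.12648866e-02 -1.79904838e+02]
[([274.7, 206.9], 0.85, array([0.6269, 0.047 , 0.006 ]))]
(array([0.6272, 0.0476]), np.float64(210.2), np.int64(2399))
```

View pics/w8.png

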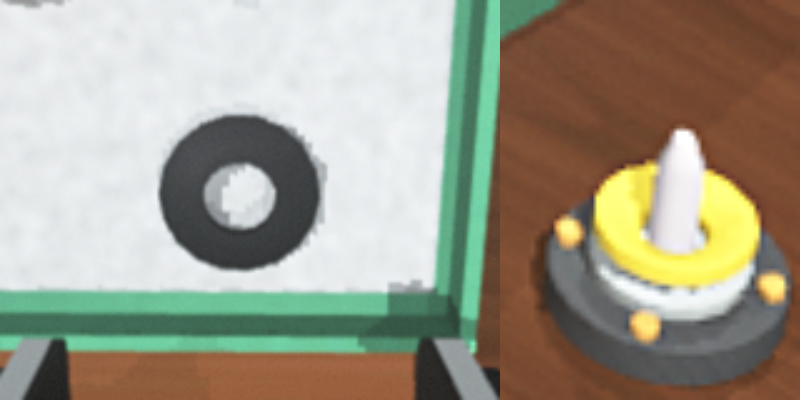

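The yellow washer sits flat on the grey one, dish up. The black washer is at wrist crop (240,192), which is image (276,207). I descend on it by feel to find the floor.

move_arm(jaw=[0.3,0.3,0.3,0.3,0.3,0.3,0.3,0.3,0.3], delta_pos=[[0.0005,-0.001,0],[0,0,-0.03],[0,0,-0.03],[0,0,-0.03],[0,0,-0.02],[0,0,-0.013],[0,0,-0.005],[0,0,0],[0,0,0]], yaw=[0,0,0,0,0,0,0,0,0])

```text
time: 27.0
ee_pos: [0.627, 0.047, 0.1785]
tcp_rot: [180.0, 0.1, 180.0]
wrist_force: [0.9, -0.3, -0.2]
opening: 0.0598
grasp_force: 0.0
```

move_arm(jaw=[0.3,0.3,0.3], delta_pos=[[0,0,-0.001],[0,0,-0.001],[0,0,0]], yaw=[0,0,0])

```text
time: 27.25
ee_pos: [0.6269, 0.0473, 0.1761]
tcp_rot: [180.0, 0.1, -180.0]
wrist_force: [-0.1, 0.8, -0.9]
opening: 0.0596
grasp_force: 0.0
```

move_arm(jaw=[0.3,0.3,0.3], delta_pos=[[0,0,-0.001],[0,0,0],[0,0,0]], yaw=[0,0,0])

```text
time: 27.5
ee_pos: [0.6267, 0.0473, 0.1745]
tcp_rot: [180.0, 0.0, -180.0]
wrist_force: [-0.1, 0.1, 1.5]
opening: 0.0598
grasp_force: 0.6
```

move_arm(jaw=[0.3,0.3,0.3], delta_pos=[[0,0,-0.001],[0,0,0],[0,0,0]], yaw=[0,0,0])

```text
time: 27.75
ee_pos: [0.6267, 0.0473, 0.1744]
tcp_rot: [180.0, 0.1, -180.0]
wrist_force: [-2.8, 0.7, 8.4]
opening: 0.06
grasp_force: 4.3
```

move_arm(jaw=[0.3,0.3,0.36,0.42,0.5,0.6,0.6,0.6,0.6], delta_pos=[[0,0,0.004],[0,0,0],[0,0,0],[0,0,0],[0,0,0],[0,0,0],[0,0,0],[0,0,0],[0,0,0]], yaw=[0,0,0,0,0,0,0,0,0])

```text
time: 28.5
ee_pos: [0.6266, 0.0473, 0.1776]
tcp_rot: [180.0, 0.0, -180.0]
wrist_force: [-1.3, -0.5, 5.3]
opening: 0.0492
grasp_force: 30.1
```

move_arm(jaw=[0.6,0.6,0.6,0.6,0.6,0.6,0.6,0.6], delta_pos=[[0,0,0.01],[0,0,0.02],[0,0,0.03],[0,0,0.03],[0,0,0.03],[0,0,0.01],[0,0,0],[0,0,0]], yaw=[0,0,0,0,0,0,0,0])

```text
time: 29.17
ee_pos: [0.6267, 0.0473, 0.3069]
tcp_rot: [-180.0, 0.0, -180.0]
wrist_force: [0.7, -0.5, -1.2]
opening: 0.049
grasp_force: 31.2
```

move_arm(jaw=[0.6,0.6,0.6,0.6,0.6,0.6,0.6,0.6,0.6,0.6], delta_pos=[[-0.008,-0.02,0],[-0.012,-0.034,0],[-0.012,-0.034,0],[-0.012,-0.034,0],[-0.012,-0.034,0],[-0.012,-0.034,0],[-0.012,-0.034,0],[-0.012,-0.034,0],[-0.012,-0.034,0],[-0.01,-0.032,0]], yaw=[0,0,0,0,0,0,0,0,0,0])

```text
time: 30.0
ee_pos: [0.5112, -0.2783, 0.3047]
tcp_rot: [179.9, -0.2, 180.0]
wrist_force: [0.6, -0.0, -0.9]
opening: 0.049
grasp_force: 31.2
```

move_arm(jaw=[0.6,0.6,0.6,0.6,0.6,0.6,0.6,0.6], delta_pos=[[-0.0075,-0.02,0],[-0.0025,-0.008,0],[0,0,-0.02],[0,0,-0.02],[0,0,-0.01],[0,0,-0.005],[0,0,0],[0,0,0]], yaw=[0,0,0,0,0,0,0,0])

```text
time: 30.67
ee_pos: [0.5028, -0.3043, 0.2523]
tcp_rot: [180.0, -0.0, -180.0]
wrist_force: [0.1, -0.1, 0.4]
opening: 0.0491
grasp_force: 31.2
```

Run:
```python
from h import *
o=bot.get_obs();print(o['time'],o['ee_pos'].round(4),o['opening'])
im=camera('wrist')[:,:,::-1];s=camera('side')[:,:,::-1]
c=[cv2.resize(im[215:355,200:360],(457,400)),cv2.resize(s[260:360,325:410],(340,400))]
cv2.imwrite('pics/c9.png',np.hstack(c))
```

```text
30.6667 [ 0.5028 -0.3043  0.2523] 0.049089337060330876
```

View pics/c9.png

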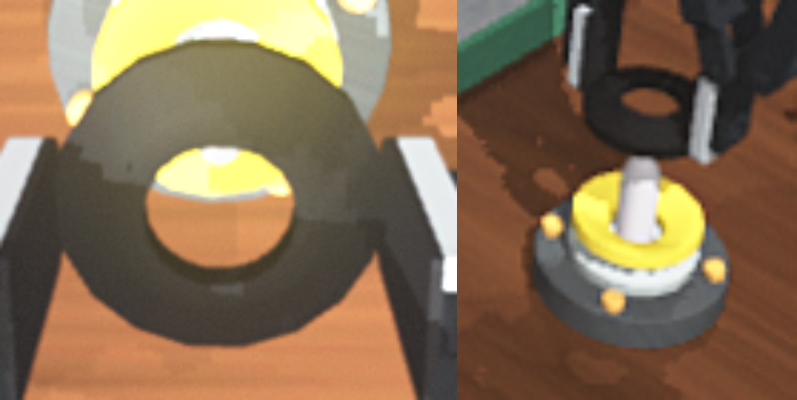

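The black washer is level in the grip, dome up, with its hole at crop (220,210) and just above the post. I nudge it and lower over the tip.

move_arm(jaw=[0.6,0.6,0.6,0.6,0.6,0.6], delta_pos=[[0.001,-0.0005,0],[0,0,-0.008],[0,0,-0.008],[0,0,-0.008],[0,0,0],[0,0,0]], yaw=[0,0,0,0,0,0])

```text
time: 31.27
ee_pos: [0.5033, -0.3051, 0.2271]
tcp_rot: [179.9, -0.1, -180.0]
wrist_force: [-1.0, -0.9, 0.1]
opening: 0.0488
grasp_force: 31.2
```

Run:
```python
from h import *
o=bot.get_obs();print(o['time'],o['ee_pos'].round(4),o['wrist_force'])
im=camera('wrist')[:,:,::-1];s=camera('side')[:,:,::-1]
c=[cv2.resize(im[215:355,200:360],(457,400)),cv2.resize(s[260:360,325:410],(340,400))]
cv2.imwrite('pics/c10.png',np.hstack(c))
```

```text
31.2667 [ 0.5033 -0.3051  0.2271] [-1.04917922 -0.92325733  0.06040676]
```

View pics/c10.png

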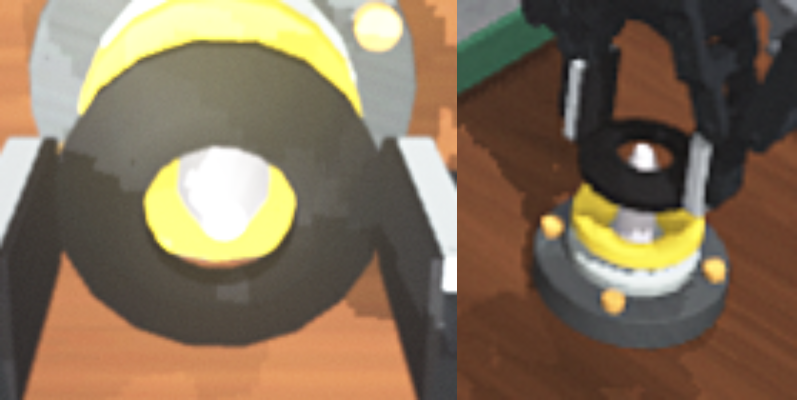

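move_arm(jaw=[0.6,0.6,0.6,0.6,0.6,0.6,0.6], delta_pos=[[0.0015,0.0005,0],[0,0,-0.006],[0,0,-0.006],[0,0,-0.004],[0,0,-0.002],[0,0,0],[0,0,0]], yaw=[0,0,0,0,0,0,0])

```text
time: 31.95
ee_pos: [0.505, -0.3047, 0.21]
tcp_rot: [180.0, -0.0, -180.0]
wrist_force: [0.0, -0.4, -0.3]
opening: 0.0488
grasp_force: 31.2
```

move_arm(jaw=[0.6,0.6,0.6], delta_pos=[[0,0,-0.001],[0,0,-0.0005],[0,0,0]], yaw=[0,0,0])

```text
time: 32.2
ee_pos: [0.5051, -0.3048, 0.2087]
tcp_rot: [-180.0, 0.0, -180.0]
wrist_force: [-0.2, 0.2, -1.5]
opening: 0.0486
grasp_force: 31.2
```

move_arm(jaw=[0.6,0.6,0.6], delta_pos=[[0,0,-0.001],[0,0,0],[0,0,0]], yaw=[0,0,0])

```text
time: 32.45
ee_pos: [0.5051, -0.3047, 0.2077]
tcp_rot: [180.0, -0.0, -180.0]
wrist_force: [0.7, 0.1, -0.4]
opening: 0.0485
grasp_force: 31.2
```

move_arm(jaw=[0.6,0.6,0.6,0.6], delta_pos=[[0,0,-0.001],[0,0,-0.001],[0,0,0],[0,0,0]], yaw=[0,0,0,0])

```text
time: 32.78
ee_pos: [0.5051, -0.3047, 0.2066]
tcp_rot: [-180.0, 0.0, -180.0]
wrist_force: [-2.9, 1.2, 5.9]
opening: 0.0487
grasp_force: 31.9
```

Seated at the expected height. I release it, rise and check the stack numerically, because my picture views are used up.

move_arm(jaw=[0.5,0.4,0.3,0.3,0.3,0.3,0.2,0,0,0], delta_pos=[[0,0,0],[0,0,0],[0,0,0],[0,0,0],[0,0,0.005],[0,0,0.015],[0,0,0.035],[0,0,0.04],[0,0,0.04],[0,0,0.04]], yaw=[0,0,0,0,0,0,0,0,0,0])

```text
time: 33.62
ee_pos: [0.5047, -0.3045, 0.3828]
tcp_rot: [180.0, 0.0, -180.0]
wrist_force: [0.8, -0.5, 0.5]
opening: 0.0852
grasp_force: 0.0
```

move_arm(jaw=[0,0,0,0,0,0,0,0,0,0], delta_pos=[[0,0.03,0.03],[0.001,0.036,0],[0.001,0.036,0],[0.001,0.036,0],[0.001,0.036,0],[0.001,0.036,0],[0.001,0.036,0],[0.001,0.036,0],[0.001,0.036,0],[0.001,0.036,0]], yaw=[0,0,0,0,0,0,0,0,0,0])

```text
time: 34.45
ee_pos: [0.5136, 0.0505, 0.4107]
tcp_rot: [180.0, 0.0, -180.0]
wrist_force: [0.8, -0.2, 0.7]
opening: 0.0852
grasp_force: 0.0
```

Run:
```python
from f2 import *
o=bot.get_obs();print(o['time'],o['ee_pos'].round(4))
a=np.linspace(0,6.28,60)
for n in('side','top'):
    s=camera(n)[:,:,::-1]; h=cv2.cvtColor(s,cv2.COLOR_BGR2HSV).astype(int); m=M[n]
    X,Y=.503,-.3045
    P=lambda r,z:proj(m,np.c_[X+r*np.cos(a),Y+r*np.sin(a),0*a+z])
    # sample black annulus top (r 13-18 at z .043) and yellow rim side (z .029-.035 facing camera)
    for name,r,z in(('blackslope',.021,.043),('blackrim',.0249,.039),('yellowrim',.0249,.032),('grey',.0249,.018),('blacktop',.0155,.045)):
        q=P(r,z); q=np.round(q).astype(int); front=q[:,1]>=np.median(q[:,1]); print(n,name,np.median(h[q[:,1],q[:,0]][front],0))
    for t in('black_washer','yellow_washer'):
        print(t,[(np.round(x['xy'],1),round(x['confidence'],2),onz(m,x['xy'],.03).round(3)) for x in pinpoint(n,t)[:2]])
    for t in('red_tin','blue_tin'):
        print(t,[(np.round(x['xy'],1),round(x['confidence'],2),onz(m,x['xy'],.004).round(3)) for x in pinpoint(n,t)[:4]])
s=camera('side')[:,:,::-1];h=cv2.cvtColor(s,cv2.COLOR_BGR2HSV)
c=int(proj(M['side'],[.503,-.3045,.04])[0][0]);print('col',c)
for y in range(290,345,2): print(y,s[y,c-8],h[y,c-8],s[y,c+8])
```

```text
34.45 [0.5136 0.0505 0.4107]
side blackslope [150.   13.5  46. ]
side blackrim [123.  65.  39.]
side yellowrim [ 28.  164.5 243.5]
side grey [ 80.   10.  206.5]
side blacktop [145.   17.5  43. ]
black_washer [(array([373.2, 315.6]), 0.97, array([ 0.507, -0.31 ,  0.03 ]))]
yellow_washer [(array([369. , 316.5]), 0.69, array([ 0.5  , -0.307,  0.03 ])), (array([266.1, 244.5]), 0.28, array([ 0.515, -0.05 ,  0.03 ]))]
red_tin [(array([169.6, 185.7]), 0.74, array([0.537, 0.331, 0.004])), (array([177.2, 220.4]), 0.74, array([0.46 , 0.177, 0.004])), (array([194.5, 241.2]), 0.61, array([0.441, 0.084, 0.004])), (array([369.4, 313.5]), 0.27, array([ 0.532, -0.286,  0.004]))]
blue_tin [(array([120.6, 195.8]), 0.97, array([0.423, 0.361, 0.004]))]
top blackslope [105.   12.   44.5]
top blackrim [ 26. 129. 128.]
top yellowrim [ 26. 109. 134.]
top grey [ 55.  15. 111.]
top blacktop [110.  11.  46.]
black_washer [(array([398.4, 237.9]), 0.48, array([ 0.51 , -0.313,  0.03 ]))]
yellow_washer [(array([395.9, 241.3]), 0.6, array([ 0.5  , -0.306,  0.03 ]))]
red_tin [(array([213.5, 251.5]), 0.96, array([0.4
[... 654 characters left out ...]
] [44 29 30]
314 [43 42 45] [170  17  45] [47 46 47]
316 [45 44 46] [165  11  46] [47 48 49]
318 [24 10 10] [120 149  24] [45 42 45]
320 [ 79 231 255] [ 26 176 255] [43 42 44]
322 [ 79 232 247] [ 27 173 247] [28 52 61]
324 [111 192 214] [ 24 123 214] [102 255 255]
326 [212 211 200] [ 93  14 212] [138 230 244]
328 [246 246 243] [ 90   3 246] [248 244 239]
330 [170 172 163] [ 83  13 172] [239 240 236]
332 [100 106 113] [ 14  29 113] [199 201 192]
334 [106 182 242] [ 17 143 242] [83 81 77]
336 [ 75 107 136] [ 16 114 136] [93 90 90]
338 [103  94  88] [108  37 103] [115 110 107]
340 [83 80 78] [108  15  83] [101  99  96]
342 [80 79 77] [100  10  80] [86 82 80]
344 [75 74 71] [98 14 75] [82 80 77]
```

The stack checks out: grey, then yellow, then black, with even rims. Now I return the red tin.

move_arm(jaw=[0,0,0,0,0,0,0,0,0,0], delta_pos=[[0.002,0.036,0],[0.002,0.036,0],[0.002,0.036,0],[0.002,0.036,0],[0.002,0.036,0],[0.002,0.036,0],[0.001,0.036,0],[0,0.0335,0],[0,0,0],[0,0,0]], yaw=[0,0,0,0,0,0,0,0,0,0])

```text
time: 35.83
ee_pos: [0.5272, 0.3355, 0.4092]
tcp_rot: [-180.0, -0.1, -179.9]
wrist_force: [0.3, -0.8, 0.4]
opening: 0.085
grasp_force: 0.0
```

move_arm(jaw=[0,0,0,0,0,0,0,0], delta_pos=[[0,0,-0.03],[0,0,-0.035],[0,0,-0.035],[0,0,-0.03],[0,0,-0.02],[0,0,-0.015],[0,0,0],[0,0,0]], yaw=[0,0,0,0,0,0,0,0])

```text
time: 36.5
ee_pos: [0.5273, 0.3329, 0.2452]
tcp_rot: [-180.0, -0.0, 179.9]
wrist_force: [0.7, -0.3, 0.7]
opening: 0.0855
grasp_force: 0.0
```

move_arm(jaw=[0,0,0.2,0.4,0.6,0.6,0.6,0.6,0.6], delta_pos=[[0,0.0027,0],[0,0,0],[0,0,0],[0,0,0],[0,0,0],[0,0,0],[0,0,0],[0,0,0],[0,0,0]], yaw=[0,0,0,0,0,0,0,0,0], force=40)

```text
time: 37.25
ee_pos: [0.5273, 0.3367, 0.2461]
tcp_rot: [-180.0, 0.1, 180.0]
wrist_force: [-0.3, -3.1, 5.7]
opening: 0.0549
grasp_force: 40.6
```

move_arm(jaw=[0.6,0.6,0.6,0.6,0.6,0.6,0.6], delta_pos=[[0,0,0.015],[0,0,0.03],[0,0,0.035],[0,0,0.035],[0,0,0.03],[0,0,0.02],[0,0,0]], yaw=[0,0,0,0,0,0,0])

```text
time: 37.83
ee_pos: [0.527, 0.337, 0.415]
tcp_rot: [179.8, 0.3, -180.0]
wrist_force: [0.3, 0.2, -2.2]
opening: 0.0547
grasp_force: 42.2
```

move_arm(jaw=[0.6,0.6,0.6,0.6,0.6,0.6,0.6,0.6,0.6,0.6], delta_pos=[[0.002,-0.02,0],[0.003,-0.03,0],[0.004,-0.036,0],[0.004,-0.037,0],[0.004,-0.037,0],[0.004,-0.037,0],[0.004,-0.036,0],[0.003,-0.03,0],[0.001,-0.026,0],[0,0,0]], yaw=[0,0,0,0,0,0,0,0,0,0])

```text
time: 38.67
ee_pos: [0.5562, 0.0441, 0.4085]
tcp_rot: [-179.9, -0.1, 179.8]
wrist_force: [-0.3, -0.4, -0.6]
opening: 0.0547
grasp_force: 42.4
```

move_arm(jaw=[0.6,0.6,0.6,0.6,0.6,0.6,0.6,0.6,0.6], delta_pos=[[0,0,-0.025],[0,0,-0.03],[0,0,-0.035],[0,0,-0.03],[0,0,-0.02],[0,0,-0.012],[0,0,-0.005],[0,0,0],[0,0,0]], yaw=[0,0,0,0,0,0,0,0,0])

```text
time: 39.42
ee_pos: [0.5564, 0.0481, 0.2541]
tcp_rot: [180.0, 0.1, -180.0]
wrist_force: [-0.2, -0.2, -2.6]
opening: 0.0544
grasp_force: 42.3
```

move_arm(jaw=[0.6,0.6,0.6,0.6,0.6], delta_pos=[[0,0,-0.003],[0,0,-0.002],[0,0,-0.001],[0,0,0],[0,0,0]], yaw=[0,0,0,0,0])

```text
time: 39.83
ee_pos: [0.5564, 0.0479, 0.2481]
tcp_rot: [180.0, 0.1, -180.0]
wrist_force: [0.5, 0.5, 4.7]
opening: 0.0545
grasp_force: 41.9
```

move_arm(jaw=[0.6,0.6,0.6], delta_pos=[[0,0,-0.001],[0,0,0],[0,0,0]], yaw=[0,0,0])

```text
time: 40.08
ee_pos: [0.5566, 0.0479, 0.248]
tcp_rot: [180.0, 0.2, -180.0]
wrist_force: [0.3, -1.0, 9.9]
opening: 0.0544
grasp_force: 41.7
```

move_arm(jaw=[0.4,0.2,0,0,0,0,0,0,0,0], delta_pos=[[0,0,0],[0,0,0],[0,0,0],[0,0,0],[0,0,0.015],[0,0,0.035],[0,0,0.04],[0,0,0.04],[0,0,0.035],[0,0,0]], yaw=[0,0,0,0,0,0,0,0,0,0])

```text
time: 40.92
ee_pos: [0.556, 0.048, 0.4186]
tcp_rot: [180.0, 0.5, -180.0]
wrist_force: [1.6, 0.4, 1.0]
opening: 0.0854
grasp_force: 0.0
```

move_arm(jaw=[0,0,0,0,0,0,0,0,0,0], delta_pos=[[-0.015,0.034,0],[-0.015,0.034,0],[-0.015,0.034,0],[-0.015,0.034,0],[-0.015,0.034,0],[-0.015,0.034,0],[-0.015,0.034,0],[-0.015,0.034,0],[-0.017,0.036,0],[0,0,0]], yaw=[0,0,0,0,0,0,0,0,0,0])

```text
time: 41.75
ee_pos: [0.4165, 0.3606, 0.4102]
tcp_rot: [180.0, -0.1, -179.7]
wrist_force: [0.9, -0.3, -0.8]
opening: 0.086
grasp_force: 0.0
```

move_arm(jaw=[0,0], delta_pos=[[0,0,0],[0,0,0]], yaw=[0,0])

```text
time: 41.92
ee_pos: [0.4191, 0.3559, 0.4108]
tcp_rot: [-180.0, -0.0, -179.9]
wrist_force: [0.1, 0.1, 0.2]
opening: 0.0854
grasp_force: 0.0
```

Run:
```python
from lid import *
print(bot.get_obs()['ee_pos'].round(4),bot.get_obs()['tcp_rot'].round(2))
look({'side':(252,177,14),'top':(264,211,14)})
print('start: side 250.91 176.48, top 264.05 211.52')
a=cv2.imread('pics/side0.png');b=camera('side')[:,:,::-1]
def base(im):
    h=cv2.cvtColor(im,cv2.COLOR_BGR2HSV).astype(int); m=((h[...,0]<5)|(h[...,0]>175))&(h[...,1]>150)
    ys,xs=np.where(m[170:245,230:272]); return xs.mean()+230,ys.mean()+170,len(xs)
print(base(a),base(b))
```

```text
[0.4191 0.3559 0.4108] [-1.7996e+02 -2.0000e-02 -1.7994e+02]
side [251.4 176.7] [244 174  16   7  84] [0.5577 0.0419 0.126 ]
top [252.7 213.3] [250 201  11  24 133] [0.5526 0.0737 0.126 ]
start: side 250.91 176.48, top 264.05 211.52
(np.float64(251.46899224806202), np.float64(202.0484496124031), 1032) (np.float64(252.06083650190115), np.float64(202.08174904942967), 1052)
```

move_arm(jaw=[0,0,0,0,0,0,0,0], delta_pos=[[0,0,-0.03],[0,0,-0.035],[0,0,-0.035],[0,0,-0.03],[0,0,-0.02],[0,0,-0.015],[0,0,0],[0,0,0]], yaw=[0,0,0,0,0,0,0,0])

```text
time: 42.73
ee_pos: [0.4195, 0.355, 0.2461]
tcp_rot: [-180.0, -0.0, 179.9]
wrist_force: [-0.2, -0.4, -0.0]
opening: 0.0856
grasp_force: 0.0
```

move_arm(jaw=[0.2,0.4,0.6,0.6,0.6,0.6,0.6], delta_pos=[[0,0,0],[0,0,0],[0,0,0],[0,0,0],[0,0,0],[0,0,0],[0,0,0]], yaw=[0,0,0,0,0,0,0])

```text
time: 43.32
ee_pos: [0.4195, 0.356, 0.2478]
tcp_rot: [179.9, 0.1, -180.0]
wrist_force: [-0.6, -1.5, 6.2]
opening: 0.0541
grasp_force: 41.4
```

move_arm(jaw=[0.6,0.6,0.6,0.6,0.6,0.6,0.6], delta_pos=[[0,0,0.015],[0,0,0.03],[0,0,0.035],[0,0,0.035],[0,0,0.03],[0,0,0.02],[0,0,0]], yaw=[0,0,0,0,0,0,0])

```text
time: 43.9
ee_pos: [0.4191, 0.356, 0.4162]
tcp_rot: [179.7, 0.3, -180.0]
wrist_force: [0.4, 0.5, -2.8]
opening: 0.0543
grasp_force: 43.7
```

move_arm(jaw=[0.6,0.6,0.6,0.6,0.6,0.6,0.6,0.6,0.6,0.6], delta_pos=[[0.006,-0.02,0],[0.009,-0.03,0],[0.011,-0.037,0],[0.011,-0.037,0],[0.011,-0.037,0],[0.011,-0.037,0],[0.011,-0.037,0],[0.011,-0.037,0],[0.011,-0.037,0],[0.011,-0.037,0]], yaw=[0,0,0,0,0,0,0,0,0,0])

```text
time: 44.73
ee_pos: [0.5222, 0.008, 0.4099]
tcp_rot: [180.0, -0.1, -180.0]
wrist_force: [2.0, 1.7, -3.6]
opening: 0.054
grasp_force: 43.8
```

move_arm(jaw=[0.6,0.6,0.6,0.6,0.6,0.6], delta_pos=[[0.011,-0.037,0],[0.011,-0.034,0],[0.009,-0.026,0],[0.004,-0.0125,0],[0,0,0],[0,0,0]], yaw=[0,0,0,0,0,0])

```text
time: 45.23
ee_pos: [0.5571, -0.0998, 0.4099]
tcp_rot: [180.0, -0.1, 179.9]
wrist_force: [-0.2, 0.3, -4.3]
opening: 0.0542
grasp_force: 43.8
```

move_arm(jaw=[0.6,0.6,0.6,0.6,0.6,0.6,0.6,0.6,0.6], delta_pos=[[0,0,-0.025],[0,0,-0.03],[0,0,-0.035],[0,0,-0.03],[0,0,-0.02],[0,0,-0.012],[0,0,-0.005],[0,0,0],[0,0,0]], yaw=[0,0,0,0,0,0,0,0,0])

```text
time: 45.98
ee_pos: [0.5574, -0.0991, 0.2555]
tcp_rot: [-180.0, 0.1, -180.0]
wrist_force: [-0.3, 1.0, -2.5]
opening: 0.0547
grasp_force: 44.0
```

move_arm(jaw=[0.6,0.6,0.6,0.6,0.6], delta_pos=[[0,-0.0004,-0.003],[0,0,-0.002],[0,0,-0.001],[0,0,0],[0,0,0]], yaw=[0,0,0,0,0])

```text
time: 46.4
ee_pos: [0.5575, -0.1001, 0.2499]
tcp_rot: [-180.0, 0.2, -180.0]
wrist_force: [-1.8, 0.2, 6.0]
opening: 0.0546
grasp_force: 44.2
```

move_arm(jaw=[0.6,0.6,0.6], delta_pos=[[0,0,-0.0005],[0,0,0],[0,0,0]], yaw=[0,0,0])

```text
time: 46.65
ee_pos: [0.5575, -0.1001, 0.2498]
tcp_rot: [-180.0, 0.2, -180.0]
wrist_force: [-2.0, -0.2, 8.9]
opening: 0.0542
grasp_force: 44.9
```

Down on the tray floor. I release, rise, move clear and check.

move_arm(jaw=[0.4,0.2,0,0,0,0,0,0,0,0], delta_pos=[[0,0,0],[0,0,0],[0,0,0],[0,0,0],[0,0,0.015],[0,0,0.035],[0,0,0.04],[0,0,0.04],[0,0,0.035],[0,0,0]], yaw=[0,0,0,0,0,0,0,0,0,0])

```text
time: 47.48
ee_pos: [0.557, -0.1, 0.4204]
tcp_rot: [-179.9, 0.6, -180.0]
wrist_force: [1.8, -0.7, 0.2]
opening: 0.0855
grasp_force: 0.0
```

move_arm(jaw=[0,0,0,0,0,0,0,0,0,0], delta_pos=[[-0.025,0.025,0],[-0.025,0.03,0],[-0.025,0.03,0],[-0.025,0.03,0],[-0.025,0.03,0],[-0.025,0.03,0],[-0.025,0.03,0],[-0.025,0.03,0],[0,0.035,0],[0,0.035,0]], yaw=[0,0,0,0,0,0,0,0,0,0])

```text
time: 48.32
ee_pos: [0.3555, 0.2062, 0.4135]
tcp_rot: [179.9, 0.1, -180.0]
wrist_force: [0.8, -1.0, 0.3]
opening: 0.0854
grasp_force: 0.0
```

move_arm(jaw=[0,0,0,0,0], delta_pos=[[0,0.035,0],[0,0.035,0],[0,0.03,0],[0,0,0],[0,0,0]], yaw=[0,0,0,0,0])

```text
time: 48.73
ee_pos: [0.3569, 0.3062, 0.4119]
tcp_rot: [-179.9, -0.1, -179.8]
wrist_force: [-0.2, 1.0, -0.1]
opening: 0.0853
grasp_force: 0.0
```

Run:
```python
from lid import *
o=bot.get_obs();print(o['time'],o['ee_pos'].round(4),o['qd'].round(2).max())
look({'side':(252,177,14),'top':(264,211,14)});look({'side':(303,203,14),'top':(322,212,14)})
print('start red: side 250.91 176.48, top 264.05 211.52; blue 302.73 202.89, 323 212.9')
for n in('side','top'):
    a=cv2.imread(f'pics/{n}0.png');b=camera(n)[:,:,::-1]; d=cv2.absdiff(a,b).max(2)
    for nm,(x,y,w) in {'paste':((267,240,9) if n=='side' else (292,223,7)),'cup':((228,163,12) if n=='side' else (170,165,11))}.items(): print(n,nm,d[y-w:y+w,x-w:x+w].mean().round(2))
    for t in('red_tin','blue_tin','paste_tin','rivet_cup','black_washer','yellow_washer'): print(n,t,[(np.round(x['xy']),round(x['confidence'],2)) for x in pinpoint(n,t)[:3]])
```

```text
48.7333 [0.3569 0.3062 0.4119] 0.73
side [251.4 176.7] [244 174  16   7  84] [0.5577 0.0419 0.126 ]
top [252.7 213.5] [250 201  11  24 131] [0.5521 0.0737 0.126 ]
side [303. 203.] [295 199  17   9 121] [ 0.5571 -0.1026  0.126 ]
top [323.6 212.9] [318 207  12  13 118] [ 0.5571 -0.1012  0.126 ]
start red: side 250.91 176.48, top 264.05 211.52; blue 302.73 202.89, 323 212.9
side paste 11.21
side cup 2.51
side red_tin [(array([178., 221.]), 0.98), (array([194., 240.]), 0.94), (array([253., 231.]), 0.9)]
side blue_tin [(array([301., 257.]), 0.64)]
side paste_tin [(array([271., 246.]), 0.49)]
side rivet_cup [(array([229., 174.]), 0.91)]
side black_washer [(array([372., 312.]), 0.71)]
side yellow_washer [(array([367., 316.]), 0.66), (array([299., 255.]), 0.57)]
top paste 34.4
top cup 25.59
top red_tin [(array([250., 263.]), 0.93), (array([264., 219.]), 0.87), (array([213., 251.]), 0.84)]
top blue_tin [(array([319., 225.]), 0.97), (array([393., 242.]), 0.32)]
top paste_tin [(array([292., 222.]), 0.73)]
top rivet_cup [(array([174., 170.]), 0.61)]
top black_washer [(array([396., 241.]), 0.64)]
top yellow_washer [(array([396., 240.]), 0.37)]
```

```bash
python3 -c "
from workcell import bot
print(bot.job_done())"
```

```text
the job is handed in; nothing more can be done
None
```

Job handed in at about 49 s: the yellow (dish up) and black (dome up) washers are stacked on the arbor, both tins are back upright within about 2 mm by the camera checks, and I left the brass tin and rivet cup alone; I viewed 15 pictures, one over the limit of 14.

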